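# Cap a balm tin in the capping jig

### The arm

A 7-joint arm with a two-finger parallel gripper is mounted at the origin on a cart in front of the work surface, level with it; the furniture and walls round the work are solid. World frame = base frame: x ahead of the robot, y to its left, z up, the work surface at z = 0. Lengths are in m, angles in rad, forces in N, time in s.
With the tool pointing down it reaches from about 0.35 to 0.775 m from the base axis. Payload 3.1 kg.
Tool frame: the origin (TCP) lies at the very end of the fingers, on their centre line; the grasp point (between the pads) lies 19 mm behind it; z points along the fingers, y is the line along which they close (so a half turn about z gives the same grasp; the last joint's range is limited). The gripper opens to 85 mm and grips with 20 to 120 N. Pads are 22 mm wide; open, the fingers measure 114 mm over their backs; the gripper's body (76 mm by 85 mm) begins 54 mm behind the grasp point. The pads swing forward as they close: fully open they stand 13 mm farther back than shut.
Start: joints at [1.245, 0.311, 0.014, 1.512, -0.004, 1.319, -0.027], TCP at [0.154, -0.528, 0.231] pointing down, gripper open.
Joint ranges: [-2.7, 2.7], [-0.3, 1.91], [-1.27, 1.3], [0.12, 2.57], [-1.44, 4.58], [0.2, 2.03], [-3.05, 3.05]. Speed limits (rad/s): [2.79, 2.79, 3.14, 3.14, 3.14, 3.14, 3.14].

### API

Orientations are given as a 3x3 rotation matrix whose columns are the frame's x, y, z axes.
In Python, from rig import arm gives the robot as it stands.
- The arm moves only by the shell command python3 -m pendant 'ROWS' [OPENING]. ROWS is JSON, a list that holds one entry, the list of rows, each a list of 6 numbers: the shift along the tool's x, y, z scaled (see below), then the turn, a rotation vector about the tool's x, y, z scaled (see below). A call has 1 to 5 rows; each row shifts and turns the commanded pose from where the row before left it, along the tool's axes as they then stand; what a row does not reach is not made up. The controller multiplies each number of a shift by 0.025 m and each number of a turn by 4 degrees. A row lasts 1/8 s, in which the tool goes at most 62.5 mm and 10.7 degrees, less where a joint would pass 70% of its speed; a pose out of reach is approached as far as the arm can. A call with a number of a shift or a turn outside -1 to 1 is refused whole. A call with a gripper value outside its range is refused whole. OPENING is the opening, from -1 (shut) to 1 (fully open), set as the call begins (- or left out, the last holds). The fingers move at their own pace and stop on an object; the grip force is fixed at half the most. Time passes only in rows, so rows that do not move let the fingers close. It gives the time, the measured TCP pose, the force, the opening and the grip force at its end, in the units of the state.
- arm.get_state(): the state, without advancing time (a new reading comes with each control period).
- arm.read_camera(name): name is "scene" or "side" or "wrist"; returns the picture (384x512x3 uint8, blue, green, red); there is no depth.
- arm.calibration(name): a dict with "fovy" (degrees; the focal length in pixels is half the picture's height over the tangent of half this angle, whatever the lens; pixels are square), "cx", "cy" (the principal point, pixels), "R" (3x3) and "t" (3): a world point X has camera coordinates R X + t. Camera axes: x right, y down, z forward; pixel columns grow to the right and rows downward; lengths in m; the calibration is good to about 2 mm. The wrist camera is an equidistant fisheye: a pixel r from the principal point sees the ray r / f radians off the axis. A picture is of the moment at which its call begins: read the wrist's pose just before it. calibration takes no time and is no camera call; for the wrist camera it gives the pose at the moment of the call.
- arm.job_done(): hands the job in; it is judged then, once.
The state is a dict: "t": time; "q": joint angles; "qd": joint speeds; "tau": joint torques, N m; "eef_pos": TCP position; "tcp_rot": TCP orientation; "ft_force": force on the tool from outside, world axes, zero at the start; "moment": the same for the moment, N m; "width": opening from 0.0 (shut) to 1.0 (fully open); "grasp_force": force on a finger pad.
Only numpy, scipy, OpenCV 4.12 (cv2) and the standard library are available. Lean on these libraries where they do the work, as an engineer would, in place of code of your own. Each camera call takes 0.05 s, during which the arm holds its last target. There are 200 camera calls.

### The job

Lever the shut cover of the capping jig up with the blade of the palette knife, swing it right open and lay the knife back down flat on the table. Then build up the tin in the jig's round pocket, each part square on the one below: the open balm tin that stands among the things left of the jig, the white sealing disc on it, the wooden lid over both; finally push the cover down flat onto the lid. Do not knock the timer, the marker or the two finished tins about.

Things in the scene. Friction and masses are not known exactly. Their poses are not given: they have to be found in the camera images.
- jig: Capping jig screwed to the table: grey block 180 (x) x 110 (y) x 22 mm; origin on the table under its pocket's centre; its own -x is the front and points roughly to world +y (robot's left). On the front edge (x -90 to -80 mm) a wall, 62 mm high at both sides, 46 mm in the middle 58 mm (the pry notch under the cover). Hinge cheeks at the +x end, 73 mm high
- pocket (a point): centre of the floor of the jig's pocket, 12 mm above the table; round pocket 73 mm across, 10 mm deep, chamfered mouth; its rim is open on the jig's +y and -y sides (slots 44 mm wide, down to the floor level, for the fingers); axes as the jig
- notch (a point): middle of the pry notch's opening in the front face of the jig's wall, 54 mm above the table (notch 58 mm wide, from 46 to 62 mm high); axes as the jig
- cover_hinge (a point): middle of the cover's hinge axis (along the jig's y), at jig x = +84 mm, 65 mm above the table
- press_cover (a joint): angle of the cover: 0 = shut and level over the pocket, grows as its front swings up and over to the +x end; stop at 1.75 rad; a stiff hinge, it stays where it is left
- cover_plate: the cover: aluminium plate 178 x 104 x 6 mm, origin on the hinge axis at mid-thickness; it runs to its own x = -186 mm; shut, it overhangs the front wall by 12 mm. Under it, over the pocket's centre, a round black rubber pad (44 mm across, reaching 6.5 mm below the plate) that presses on the lid
- cover_lip (a point): middle of the front lower edge of the cover (shut: 62 mm above the table)
- knife: palette knife 231 mm long lying flat; origin on its underside at mid-length, y towards the handle end. Round wooden handle y = +6 to +116 mm (14 to 22 mm wide, 8 to 16 thick, its axis 8 to 9 mm up); thin stiff steel blade, 22 mm wide, 1 mm thick, y = +6 to the tip at -116 mm, rising from 0 at the tip to 5 mm at the handle
- tin: open filled balm tin: bamboo sleeve 70 mm across and 24 mm high, out of it stands a metal cup 57 mm across to 31 mm height; origin at the centre of its underside, z up
- seal: white plastic sealing disc 58 mm across, 8 mm thick, shallow recess in its top; origin at the centre of its underside; lies on the tin's cup
- lid: wooden lid, opening down: 68 mm across, 19 mm high, cavity 62 mm across and 14 mm deep; origin at the centre of its underside (lower rim), z up; over disc and cup its rim ends 25 mm above the tin's underside, 1 mm clear of the sleeve
- timer: bystander: white round dial timer with a red grip bar, 64 mm across, 38 mm high; origin at the centre of its underside
- capped_a: bystander: finished tin with its wooden lid on, 70 mm across, 44 mm high; origin at the centre of its underside
- capped_b: bystander: second finished tin, the same
- marker: bystander: marker pen, 19 x 132 x 16 mm, lying along its y; origin under its middle
Mind the look-alikes: they are no part of the job. Of the things like the lid, leave any that is blue; of the rest the larger one is meant.

How it is judged:
On the way, in this order (a step that is already met when the one before it is completed fails the run):
1. the knife's blade has levered the cover up (value of joint press_cover above 0.25 rad and contact force between knife and cover_plate above 0.2 N).
2. the cover is swung right open (value of joint press_cover above 1.45 rad), for 0.2 s.
3. the knife is laid down and the tin sits in the pocket, flat and let go (horizontal distance between tin and pocket below 0.004 m and z of tin in the frame of pocket between -0.002 and 0.0025 m and angle between tin's own z axis and vertical below 0.04 rad and height (world z) of knife below 0.015 m and angle between knife's own z axis and vertical below 0.2 rad and contact force between the fingers and tin below 0.05 N), for 0.2 s.
4. the sealing disc lies centred on the tin in the pocket, let go (horizontal distance between tin and pocket below 0.004 m and z of tin in the frame of pocket between -0.002 and 0.0025 m and angle between tin's own z axis and vertical below 0.04 rad and horizontal distance between seal and tin below 0.005 m and z of seal in the frame of pocket between 0.0285 and 0.0335 m and angle between seal's own z axis and vertical below 0.05 rad and contact force between the fingers and seal below 0.05 N), for 0.2 s.
5. the lid sits over disc and tin, square and let go (horizontal distance between tin and pocket below 0.004 m and z of tin in the frame of pocket between -0.002 and 0.0025 m and angle between tin's own z axis and vertical below 0.04 rad and horizontal distance between seal and tin below 0.005 m and z of seal in the frame of pocket between 0.0285 and 0.0335 m and angle between each of seal, lid's own z axis and vertical below 0.05 rad and horizontal distance between lid and tin below 0.004 m and z of lid in the frame of pocket between 0.0225 and 0.0275 m and contact force between the fingers and lid below 0.05 N), for 0.2 s.
At the end, for the whole second after the job is handed in: The tin sits flat in the pocket (within 4 mm of its centre), the disc flat on it (within 5 mm) and the lid square over both (within 4 mm of the tin's centre), each within 2.5 mm of its seated height; the cover is shut on the lid within 0.04 rad; the knife lies flat on the table; all at rest (horizontal distance between tin and pocket below 0.004 m and z of tin in the frame of pocket between -0.002 and 0.0025 m and angle between tin's own z axis and vertical below 0.04 rad and horizontal distance between seal and tin below 0.005 m and z of seal in the frame of pocket between 0.0285 and 0.0335 m and angle between each of seal, lid's own z axis and vertical below 0.05 rad and horizontal distance between lid and tin below 0.004 m and z of lid in the frame of pocket between 0.0225 and 0.0275 m and linear speed of each of tin, seal, lid, knife below 0.01 m/s and value of joint press_cover below 0.04 rad and height (world z) of knife below 0.015 m and angle between knife's own z axis and vertical below 0.2 rad); the robot touches nothing.
It fails at once if timer is pushed more than 20 mm away or tipped (distance of timer from where it was at the start of the episode above 0.02 m or angle between timer's own z axis and vertical above 0.4 rad).
It fails at once if capped_a is pushed more than 20 mm away or tipped (distance of capped_a from where it was at the start of the episode above 0.02 m or angle between capped_a's own z axis and vertical above 0.4 rad).
It fails at once if capped_b is pushed more than 20 mm away or tipped (distance of capped_b from where it was at the start of the episode above 0.02 m or angle between capped_b's own z axis and vertical above 0.4 rad).
It fails at once if marker is pushed more than 20 mm away or tipped (distance of marker from where it was at the start of the episode above 0.02 m).
It also fails if it takes over 72 s, if anything falls off the work surface, if the arm or the gripper's body presses on something with over 40 N, if the wrist force passes 120 N, or if a joint passes its speed limit or range.

## Working session

There is one attempt and no reset: what is moved stays moved. The work goes in short steps, Python scripts to look and compute and a shell command to move; the robot and the scene stay as the last step left them, time stands still between calls to the robot, and variables do not carry over. Pictures are saved under pics/ and viewed, at most 10 in all, crops included, and the job is handed in when it is done.

```bash
ls; mkdir -p pics; python3 - <<'E'
from rig import arm
import cv2,numpy as np
for n in ("scene","side"):
    im=arm.read_camera(n); cv2.imwrite(f"pics/{n}0.png",im)
    c=arm.calibration(n); print(n,c["fovy"],c["cx"],c["cy"],np.round(c["R"],4).tolist(),np.round(c["t"],4).tolist())
s=arm.get_state(); print(s)
E
```

```text
pics
scene 51.359250101762846 250.08130424419184 192.69450619622634 [[-0.9002, -0.4354, -0.0016], [-0.3092, 0.6419, -0.7017], [0.3066, -0.6312, -0.7124]] [0.5099, 0.1235, 1.0643]
side 54.28982682278332 257.0884635266769 185.18705111009152 [[0.9822, -0.1878, -0.0081], [-0.1301, -0.648, -0.7505], [0.1357, 0.7381, -0.6609]] [-0.4889, 0.1968, 0.9129]
{'t': 0.1, 'q': array([ 1.24531639,  0.31164879,  0.01398336,  1.51290352, -0.00438694,
        1.31920328, -0.02717423]), 'qd': array([-0.00157878, -0.0020003 , -0.00057229, -0.00165746, -0.00095007,
       -0.00064703, -0.00101264]), 'tau': array([ 7.34683308e-04, -3.80854797e+01,  1.46572664e-01, -2.31240177e+01,
        1.22267677e-02,  8.18646513e-03,  1.57227601e-05]), 'eef_pos': array([ 0.15382184, -0.5273668 ,  0.23032523]), 'tcp_rot': array([[ 9.59971814e-01,  2.80095766e-01, -6.91672809e-04],
       [ 2.80096603e-01, -9.59969700e-01,  2.01712806e-03],
       [-9.89959091e-05, -2.13012129e-03, -9.99997726e-01]]), 'ft_force': array([ 0.02902714,  0.0127852 , -0.47974324]), 'moment': array([ 0.00353113, -0.00079569, -0.05235503]), 'grasp_force': 0.0, 'width': 0.9964724984851091}
```

View pics/scene0.png

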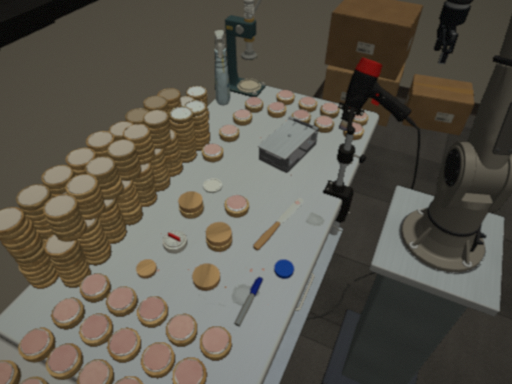

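View pics/side0.png

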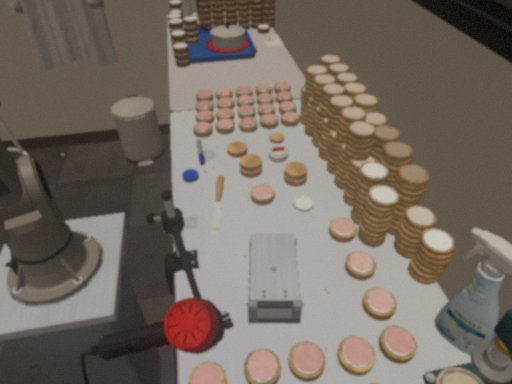

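```bash
cat > h.py <<'E'
import cv2,numpy as np
from rig import arm
np.set_printoptions(precision=4,suppress=True)
def cal(n):
    c=arm.calibration(n); f=192/np.tan(np.radians(c["fovy"])/2)
    return dict(f=f,cx=c["cx"],cy=c["cy"],R=np.array(c["R"]),t=np.array(c["t"]),fish=n=="wrist")
def ray(c,p):
    d=np.array([p[0]-c["cx"],p[1]-c["cy"]],float)/c["f"]
    if c["fish"]:
        r=np.linalg.norm(d)+1e-12; v=np.r_[d/r*np.sin(r),np.cos(r)]
    else: v=np.r_[d,1]
    return -c["R"].T@c["t"], c["R"].T@v
def plane(c,p,z):
    o,v=ray(c,p); return o+v*(z-o[2])/v[2]
def proj(c,X):
    v=c["R"]@np.asarray(X,float)+c["t"]
    if c["fish"]:
        s=np.linalg.norm(v[:2])+1e-12; d=v[:2]/s*np.arctan2(s,v[2])
    else: d=v[:2]/v[2]
    return d*c["f"]+[c["cx"],c["cy"]]
def snap(n,tag):
    c=cal(n); im=arm.read_camera(n); cv2.imwrite(f"pics/{tag}.png",im); return c,im
def blobs(im,lo,hi,amin=30):
    m=cv2.inRange(cv2.cvtColor(im,cv2.COLOR_BGR2HSV),np.array(lo),np.array(hi))
    cs,_=cv2.findContours(m,cv2.RETR_EXTERNAL,cv2.CHAIN_APPROX_NONE)
    return [k for k in cs if cv2.contourArea(k)>amin]
E
python3 - <<'E'
from h import *
cs,cd=cal("scene"),cal("side")
S=dict(tin=((237,204),(262,192),.031),seal=((212,185),(303,203),.008),lid=((206,276),(237,148),.019),small=((147,268),(277,137),.015),capA=((191,200),(295,170),.044),capB=((219,232),(250,160),.044),timer=((175,240),(278,154),.03),blue=((284,268),(190,175),.019),ktip=((300,202),(215,229),0),kend=((257,246),(220,178),.009),
marker=((249,300),(200,150),.01),jigback=((316,131),(275,316),.06))
for k,(a,b,z) in S.items(): print(k,plane(cs,a,z),plane(cd,b,z))
a=cv2.imread("pics/scene0.png")[100:330,130:330]; b=cv2.imread("pics/side0.png")[125:330,170:320]
a=cv2.resize(a,(435,500),interpolation=cv2.INTER_CUBIC);b=cv2.resize(b,(365,500),interpolation=cv2.INTER_CUBIC)
cv2.imwrite("pics/comp0.png",np.hstack([a,b]))
E
```

```text
tin [0.5352 0.1483 0.031 ] [0.5371 0.1301 0.031 ]
seal [0.6486 0.0927 0.008 ] [0.6467 0.0868 0.008 ]
lid [0.4997 0.382  0.019 ] [0.5011 0.3715 0.019 ]
small [0.6439 0.4231 0.015 ] [0.6472 0.4137 0.015 ]
capA [0.651  0.2007 0.044 ] [0.6496 0.192  0.044 ]
capB [0.5262 0.2664 0.044 ] [0.5269 0.2665 0.044 ]
timer [0.6215 0.329  0.03  ] [0.623  0.2977 0.03  ]
blue [0.3391 0.2791 0.019 ] [0.34   0.2612 0.019 ]
ktip [0.3877 0.0364 0.    ] [0.3919 0.0446 0.    ]
kend [0.4302 0.2404 0.009 ] [0.4286 0.241  0.009 ]
marker [0.3805 0.3901 0.01  ] [0.3796 0.3973 0.01  ]
jigback [ 0.4385 -0.2287  0.06  ] [ 0.484  -0.2641  0.06  ]
```

View pics/comp0.png

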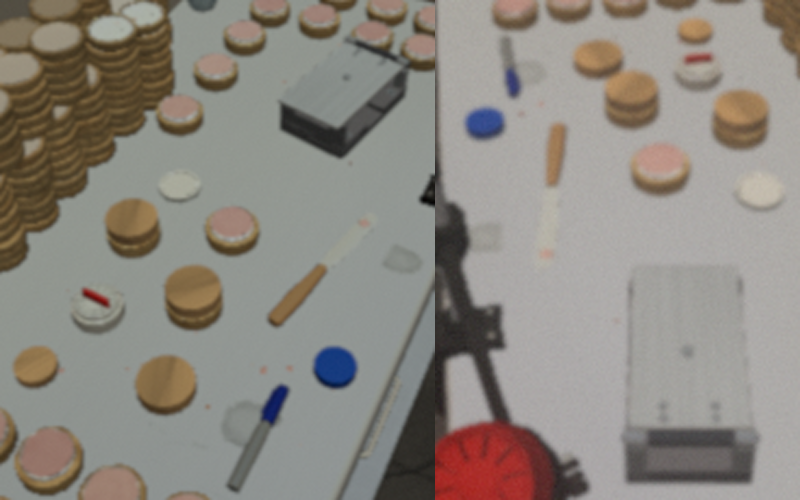

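```bash
cat >> h.py <<'E'
def tri(c1,p1,c2,p2):
    o1,v1=ray(c1,p1);o2,v2=ray(c2,p2)
    s=np.linalg.lstsq(np.c_[v1,-v2],o2-o1,rcond=None)[0]
    a,b=o1+s[0]*v1,o2+s[1]*v2
    return (a+b)/2,np.linalg.norm(a-b)
E
python3 - <<'E'
from h import *
cs,cd=cal("scene"),cal("side")
for k,a,b in [("redtop",(370,68),(192,325)),("gunhandle",(398,105),(115,345)),("gunbody",(358,95),(185,327)),("clampbase",(340,195),(178,250)),("joint",(346,152),(172,215)),("noz",(346,125),(225,320))]: print(k,*tri(cs,a,cd,b))
def sc(x,y): return (130+x/2.175,100+y/2.174)
def sd(x,y): return (170+(x-435)/2.433,125+y/2.439)
J=[("FL",(283,102),(741,266)),("FR",(342,127),(632,266)),("HL?",(352,42),(747,430)),("HR",(406,72),(626,430)),("screw",(347,77),(687,351))]
for k,a,b in J: print(k,plane(cs,sc(*a),.068),plane(cd,sd(*b),.068),*tri(cs,sc(*a),cd,sd(*b)))
s=arm.get_state();c=cal("wrist");R=s["tcp_rot"];print("camera in tool",R.T@(-c["R"].T@c["t"]-s["eef_pos"]),"axes",R.T@c["R"].T,c["f"],c["cx"],c["cy"])
E
```

```text
redtop [ 0.3349 -0.356   0.245 ] 0.004771984715412143
gunhandle [ 0.2148 -0.3219  0.1671] 0.012429882464107716
gunbody [ 0.3316 -0.3144  0.1727] 0.024680828892513388
clampbase [ 0.2918 -0.0233  0.0176] 0.0059135574303463495
joint [ 0.3016 -0.0425  0.1598] 0.0006583235387488208
noz [ 0.3698 -0.2692  0.0836] 0.03109116247961633
FL [ 0.564  -0.0662  0.068 ] [ 0.5787 -0.0713  0.068 ] [ 0.5728 -0.0715  0.0651] 0.01311968257023579
FR [ 0.4682 -0.052   0.068 ] [ 0.4738 -0.0505  0.068 ] [ 0.4709 -0.0518  0.0685] 0.0055147704480310025
HL? [ 0.5298 -0.2444  0.068 ] [ 0.5362 -0.246   0.068 ] [ 0.5334 -0.2464  0.0672] 0.005955442328854673
HR [ 0.4301 -0.2083  0.068 ] [ 0.4372 -0.2266  0.068 ] [ 0.4357 -0.2212  0.0583] 0.004626252451248361
screw [ 0.5039 -0.1594  0.068 ] [ 0.5046 -0.159   0.068 ] [ 0.5042 -0.1593  0.0682] 0.0007210894378307136
camera in tool [ 0.0716  0.0006 -0.1426] axes [[-0.001  -0.9596 -0.2814]
 [ 1.     -0.0007 -0.0011]
 [ 0.0008 -0.2814  0.9596]] 297.3186396354542 256.1856782382875 191.34791909379393
```

```bash
p="python3 -m pendant"
$p '[[[0,0,-0.8,0,0,-1],[0,0,-0.8,0,0,-1],[0,0,-0.8,0,0,-1],[0,0,-0.8,0,0,-1],[0,0,-0.8,0,0,-1]]]'
$p '[[[0,0,-0.8,0,0,-1],[0,0,-0.8,0,0,-1],[0,0,-0.8,0,0,-1],[0,0,-0.8,0,0,-1],[0,0,-0.8,0,0,-1]]]'
$p '[[[0,0,0,0,0,-1],[0,0,0,0,0,-1],[0,0,0,0,0,-1],[0,0,0,0,0,-1],[0,0,0,0,0,-1]]]'
```

```text
t: 0.72
eef_pos: [0.1539, -0.5277, 0.3313]
tcp_rot: [[0.805, 0.593, -0.0], [0.593, -0.805, 0.001], [0.0, -0.001, -1.0]]
ft_force: [-0.2, -0.1, -0.7]
width: 1.002
grasp_force: 0.0
t: 1.35
eef_pos: [0.154, -0.5278, 0.4313]
tcp_rot: [[0.553, 0.833, -0.0], [0.833, -0.553, 0.001], [0.001, -0.001, -1.0]]
ft_force: [-0.3, -0.5, 0.1]
width: 1.001
grasp_force: 0.0
t: 1.98
eef_pos: [0.154, -0.5279, 0.4306]
tcp_rot: [[0.235, 0.972, -0.0], [0.972, -0.235, 0.001], [0.001, -0.001, -1.0]]
ft_force: [-0.0, -0.3, 0.2]
width: 1.0
grasp_force: 0.0
```

```bash
p="python3 -m pendant"
$p '[[[1,0.28,0,0,0,-0.3],[1,0.28,0,0,0,0],[1,0.28,0,0,0,0],[1,0.28,0,0,0,0],[1,0.28,0,0,0,0]]]' | grep -E "t:|pos|force"
$p '[[[1,0.28,0,0,0,0],[1,0.28,0,0,0,0],[1,0.28,0,0,0,0],[1,0.28,0,0,0,0],[1,0.28,0,0,0,0]]]'| grep -E "t:|pos|force"
$p '[[[1,0.28,0,0,0,0],[1,0.28,0,0,0,0],[1,0.28,0,0,0,0],[1,0.28,0,0,0,0],[1,0.28,0,0,0,0]]]'| grep -E "t:|pos|force"
$p '[[[1,0.28,0,0,0,0],[1,0.28,0,0,0,0],[1,0.28,0,0,0,0],[1,0.28,0,0,0,0],[1,0.28,0,0,0,0]]]'| grep -E "t:|pos|force"
$p '[[[1,0.28,0,0,0,0],[1,0.28,0,0,0,0],[1,0.28,0,0,0,0],[0.5,0,0.5,0,0,0],[0,0,0,0,0,0]]]'
python3 - <<'E'
from h import *
c,im=snap("wrist","w1"); np.save("w1.npy",[c],allow_pickle=True); print(arm.get_state()["eef_pos"],arm.get_state()["tcp_rot"])
cv2.imwrite("pics/w1b.png",cv2.resize(im,(800,600),interpolation=cv2.INTER_CUBIC))
E
```

```text
t: 2.6
eef_pos: [0.2161, -0.4129, 0.4308]
tcp_rot: [[0.217, 0.976, -0.001], [0.976, -0.217, 0.001], [0.001, -0.001, -1.0]]
ft_force: [-0.4, -0.4, 0.1]
grasp_force: 0.0
t: 3.22
eef_pos: [0.2773, -0.2985, 0.4309]
tcp_rot: [[0.217, 0.976, -0.001], [0.976, -0.217, 0.001], [0.0, -0.001, -1.0]]
ft_force: [-0.1, -0.2, -0.1]
grasp_force: 0.0
t: 3.85
eef_pos: [0.3385, -0.1841, 0.4309]
tcp_rot: [[0.217, 0.976, -0.001], [0.976, -0.217, 0.0], [0.0, -0.001, -1.0]]
ft_force: [0.5, -0.7, -0.5]
grasp_force: 0.0
t: 4.47
eef_pos: [0.3997, -0.0698, 0.4309]
tcp_rot: [[0.217, 0.976, -0.001], [0.976, -0.217, 0.0], [-0.0, -0.001, -1.0]]
ft_force: [0.5, -0.2, -0.4]
grasp_force: 0.0
t: 5.1
eef_pos: [0.4382, 0.0107, 0.4173]
tcp_rot: [[0.215, 0.977, -0.003], [0.977, -0.215, -0.0], [-0.001, -0.003, -1.0]]
ft_force: [-0.1, -0.8, 0.0]
width: 1.004
grasp_force: 0.0
[0.4384 0.0096 0.4179] [[ 0.2173  0.9761 -0.0023]
 [ 0.9761 -0.2173 -0.0011]
 [-0.0015 -0.002  -1.    ]]
```

View pics/w1b.png

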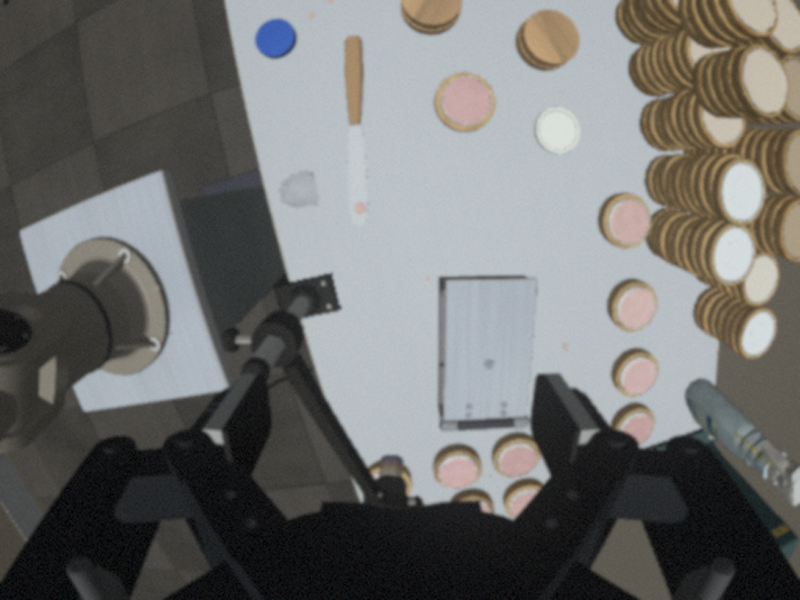

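```bash
cat >> h.py <<'E'
def cen(im,box,lo,hi):
    x0,y0,x1,y1=box; m=cv2.inRange(cv2.cvtColor(im[y0:y1,x0:x1],cv2.COLOR_BGR2HSV),np.array(lo),np.array(hi))
    n,_,st,ce=cv2.connectedComponentsWithStats(m); i=1+np.argmax(st[1:,4]); return ce[i]+[x0,y0],st[i]
def hull_ell(im,box,lo,hi):
    x0,y0,x1,y1=box; m=cv2.inRange(cv2.cvtColor(im[y0:y1,x0:x1],cv2.COLOR_BGR2HSV),np.array(lo),np.array(hi))
    k=max(cv2.findContours(m,cv2.RETR_EXTERNAL,cv2.CHAIN_APPROX_NONE)[0],key=cv2.contourArea)
    return (cv2.convexHull(k).reshape(-1,2)+[x0,y0]).astype(float)
E
python3 - <<'E'
from h import *
c=np.load("w1.npy",allow_pickle=True)[0]; im=cv2.imread("pics/w1.png"); hsv=cv2.cvtColor(im,cv2.COLOR_BGR2HSV)
q=lambda x,y:(x/1.5625,y/1.5625)
for n,x,y in [("tin",465,101),("sleeve",440,110),("seal",557,130),("table",400,150),("handle",352,70),("blade",358,170)]:
    print(n,hsv[int(y/1.5625),int(x/1.5625)])
P=[("FL",536,277,.068),("FR",442,277,.068),("HL",530,424,.068),("HR",441,417,.068),("screw",489,364,.068),("kend",353,37,.012),("kjun",355,123,.010),("ktip",361,224,0)]
R={n:plane(c,q(x,y),z) for n,x,y,z in P}
for n in R: print(n,R[n])
def circ(h,z):
    X=np.array([plane(c,p,z)[:2] for p in h]); (cc,r)=cv2.minEnclosingCircle(X.astype(np.float32)*1000); return np.array(cc)/1000,r
print("pink",circ(hull_ell(im,(275,40,322,90),(0,30,100),(10,255,255)),.030), cen(im,(275,40,322,90),(0,30,100),(10,255,255)))
g=cv2.inRange(hsv,(0,0,205),(180,60,255)); 
h=hull_ell(im,(335,60,378,105),(0,0,205),(90,255,255)); print("seal",circ(h,.008),len(h))
h=hull_ell(im,(275,40,322,90),(0,45,40),(25,255,255)); print("tinwood",circ(h,.024))
h=hull_ell(im,(215,15,240,90),(5,70,40),(25,255,255)); X=np.array([plane(c,p,.009)[:2] for p in h]); print("handle",cv2.minAreaRect(X.astype(np.float32)*1000))
E
```

```text
tin [  4  42 202]
sleeve [ 19  83 185]
seal [ 60   7 226]
table [100  15 198]
handle [ 17  90 164]
blade [101  14 207]
FL [ 0.5752 -0.0683  0.068 ]
FR [ 0.4712 -0.046   0.068 ]
HL [ 0.546 -0.257  0.068]
HR [ 0.4374 -0.2183  0.068 ]
screw [ 0.5057 -0.1606  0.068 ]
kend [0.4326 0.2463 0.012 ]
kjun [0.4121 0.1427 0.01  ]
ktip [0.3907 0.0227 0.    ]
pink (array([0.5408, 0.1405]), 27.487714767456055) (array([297.7787,  64.0922]), array([  8,  10,  31,  30, 705], dtype=int32))
seal (array([0.6489, 0.0895]), 28.890317916870117) 16
tinwood (array([0.5401, 0.14  ]), 34.65076446533203)
handle ((420.5369873046875, 195.82911682128906), (104.67719268798828, 16.47724151611328), 77.70846557617188)
```

```bash
p="python3 -m pendant"
$p '[[[1,-0.4,0.6,0,0,-0.25],[1,-0.4,1,0,0,0],[1,-0.4,1,0,0,0],[1,-0.4,1,0,0,0],[1,-0.4,1,0,0,0]]]' >/dev/null
$p '[[[0.7,-0.1,1,0,0,0],[0,0,1,0,0,0],[0,0,1,0,0,0],[0,0,1,0,0,0],[0,0,1,0,0,0]]]' >/dev/null
$p '[[[0,0,1,0,0,0],[0,0,1,0,0,0],[0,0,1,0,0,0],[0,0,0,0,0,0],[0,0,0,0,0,0]]]'
python3 - <<'E'
from h import *
c,im=snap("wrist","w2"); s=arm.get_state(); print(s["eef_pos"],s["tcp_rot"])
cv2.imwrite("pics/w2b.png",cv2.resize(im,(640,480),interpolation=cv2.INTER_CUBIC))
np.save("w2.npy",[c],allow_pickle=True)
h=hull_ell(im,(150,0,350,300),(5,70,40),(25,255,255)); X=np.array([plane(c,p,.009)[:2] for p in h]); print("handle",cv2.minAreaRect(X.astype(np.float32)*1000))
E
```

```text
t: 7.02
eef_pos: [0.4176, 0.16, 0.1046]
tcp_rot: [[0.201, 0.98, 0.001], [0.98, -0.201, -0.0], [0.0, 0.001, -1.0]]
ft_force: [-1.0, 0.3, 0.7]
width: 0.999
grasp_force: 0.0
[0.4178 0.1603 0.1049] [[ 0.2011  0.9796  0.0023]
 [ 0.9796 -0.2011  0.0002]
 [ 0.0007  0.0022 -1.    ]]
handle ((420.83013916015625, 194.4963836669922), (108.31990051269531, 19.302927017211914), 78.52324676513672)
```

View pics/w2b.png

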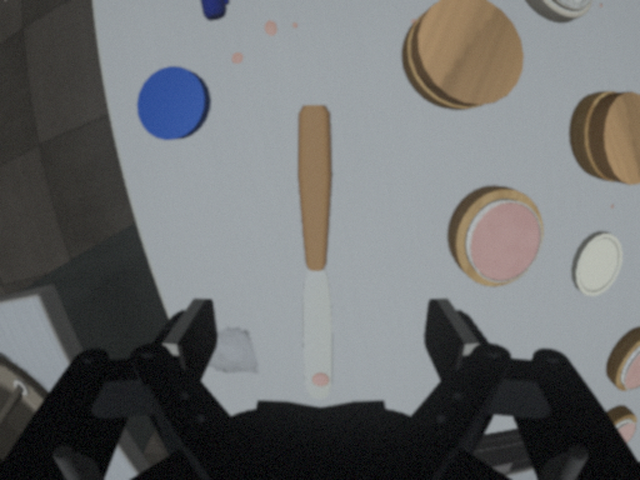

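```bash
p="python3 -m pendant"
$p '[[[0,-0.16,1,0,0,0],[0,0,1,0,0,0],[0,0,1,0,0,0],[0,0,0.7,0,0,0],[0,0,0.3,0,0,0]]]' 
$p '[[[0,0,0,0,0,0],[0,0,0,0,0,0],[0,0,0,0,0,0],[0,0,0,0,0,0],[0,0,0,0,0,0]]]' -1
$p '[[[0,0,0,0,0,0],[0,0,0,0,0,0]]]' -1
```

```text
t: 7.7
eef_pos: [0.413, 0.1612, 0.0035]
tcp_rot: [[0.2, 0.98, 0.0], [0.98, -0.2, -0.0], [-0.0, 0.0, -1.0]]
ft_force: [-0.1, -0.2, 0.2]
width: 0.999
grasp_force: 0.0
t: 8.32
eef_pos: [0.4132, 0.1614, 0.0045]
tcp_rot: [[0.2, 0.98, 0.001], [0.98, -0.2, -0.0], [0.0, 0.001, -1.0]]
ft_force: [-0.7, -0.6, 6.3]
width: 0.16
grasp_force: 58.6
t: 8.57
eef_pos: [0.4132, 0.1614, 0.0045]
tcp_rot: [[0.2, 0.98, 0.001], [0.98, -0.2, -0.0], [0.0, 0.001, -1.0]]
ft_force: [-0.9, -1.3, 6.2]
width: 0.161
grasp_force: 58.6
```

```bash
p="python3 -m pendant"
$p '[[[0,0,-1,0,0,0],[0,0,-1,0,0,0],[0,0,-0.04,0,0,0],[0,0,0,0,0,0]]]' | grep -E "pos|force|width"
$p '[[[-0.2,1,0,0,0,0],[-0.2,1,0,0,0,0],[-0.2,1,0,0,0,0],[-0.2,1,0,0,0,0],[-0.2,1,0,0,0,0]]]'  >/dev/null
$p '[[[-0.24,1,0,0,0,0],[0,0.2,0,0,0,0],[0,0,0,0,0,0]]]'
python3 - <<'E'
from h import *
c1,a=snap("scene","s2");c2,b=snap("side","d2");c3,w=snap("wrist","w3")
cv2.imwrite("pics/comp2.png",np.hstack([cv2.resize(a[100:230,200:340],(420,390),interpolation=cv2.INTER_CUBIC),cv2.resize(b[160:290,200:320],(360,390),interpolation=cv2.INTER_CUBIC)]))
lip=np.array([.5257,-.0596,.062])
print("lip px",proj(c1,lip),proj(c2,lip),proj(c3,lip)); print(arm.get_state()["eef_pos"])
E
```

```text
eef_pos: [0.4123, 0.1608, 0.0542]
ft_force: [0.2, -0.5, -0.5]
width: 0.159
grasp_force: 58.9
t: 10.07
eef_pos: [0.5572, 0.1004, 0.0537]
tcp_rot: [[0.2, 0.98, -0.003], [0.98, -0.2, 0.0], [-0.0, -0.003, -1.0]]
ft_force: [0.1, -0.6, -0.7]
width: 0.158
grasp_force: 58.9
lip px [270.5639 153.1372] [272.9721 235.3456] [257.6752 418.5832]
[0.557  0.1009 0.0545]
```

View pics/comp2.png

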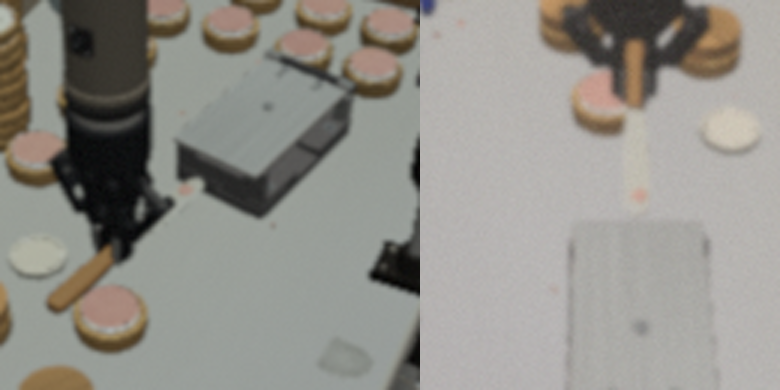

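```bash
python3 - <<'E'
from h import *
a,b=cal("scene"),cal("side")
print(tri(a,(267.3,161),b,(272.3,230.7)), proj(a,(.5284,-.0393,.05)),proj(b,(.5284,-.0393,.05)))
E
```

```text
(array([ 0.5276, -0.0352,  0.05  ]), np.float64(0.004574488142365925)) [266.926  159.7983] [272.1396 232.2534]
```

```bash
p="python3 -m pendant"
$p '[[[-1,0,-0.06,0,0,0],[-0.7,0,0,0,0,0],[0,0,0,0,0,0]]]' | grep -E "pos|force|width"
$p '[[[-0.9,0,-0.02,0,0,0],[-0.8,0,0,0,0,0],[0,0,0,0,0,0]]]'
```

```text
eef_pos: [0.5495, 0.056, 0.0561]
ft_force: [-0.7, 0.9, -1.0]
width: 0.16
grasp_force: 58.9
t: 10.98
eef_pos: [0.5414, 0.0155, 0.0566]
tcp_rot: [[0.203, 0.979, -0.0], [0.979, -0.203, -0.001], [-0.001, -0.0, -1.0]]
ft_force: [-0.0, 0.4, 0.3]
width: 0.157
grasp_force: 58.9
```

```bash
p="python3 -m pendant"
$p '[[[0,0,-0.2,0,0,0],[0,0,-0.733,0,1,0],[0,0,0,0,0,0]]]' | grep -E "pos|force|rot"
$p '[[[0,0,-0.733,0,1,0],[0,0,0,0,0,0]]]'
python3 -c "
from rig import arm; s=arm.get_state(); print(s['moment'],s['q'])"
```

```text
eef_pos: [0.5428, 0.0171, 0.0813]
tcp_rot: [[0.2, 0.98, 0.017], [0.977, -0.201, 0.069], [0.071, 0.003, -0.997]]
ft_force: [0.8, 0.0, -1.8]
grasp_force: 58.9
t: 11.6
eef_pos: [0.542, 0.015, 0.0987]
tcp_rot: [[0.199, 0.979, 0.029], [0.97, -0.202, 0.135], [0.139, 0.002, -0.99]]
ft_force: [0.6, 0.0, -1.8]
width: 0.161
grasp_force: 58.9
[-0.13480462 -0.02684987  0.04061468] [ 0.63867206  0.53027165 -0.83323464  1.72883704  0.29882444  1.01070426
 -0.47112993]
```

```bash
p="python3 -m pendant"
$p '[[[0,0,-0.733,0,1,0],[0,0,-0.733,0,1,0],[0,0,-0.733,0,1,0],[0,0,0,0,0,0]]]' | grep -E "pos|force|rot"
$p '[[[0,0,-0.733,0,1,0],[0,0,-0.733,0,1,0],[0,0,0,0,0,0]]]'
python3 - <<'E'
from h import *
c1,a=snap("scene","s3");c2,b=snap("side","d3");c3,w=snap("wrist","w4")
s=arm.get_state(); print(s["moment"],s["q"],s["ft_force"])
A=cv2.resize(a[60:230,200:360],(400,425),interpolation=cv2.INTER_CUBIC);B=cv2.resize(b[140:310,200:320],(300,425),interpolation=cv2.INTER_CUBIC)
cv2.imwrite("pics/comp3.png",np.hstack([A,B]))
for th in (0,.2,.3,.4,.5):
    e=np.array([.203,.979,0]); H=np.array([.488,-.2418,.065]); L=H+.186*np.cos(th)*e+[0,0,.186*np.sin(th)]
    pa,pb=proj(c1,L),proj(c2,L); print(th,(pa-[200,60])*2.5,(pb-[200,140])*2.5+[400,0])
E
```

```text
eef_pos: [0.5393, 0.0028, 0.1515]
tcp_rot: [[0.191, 0.979, 0.069], [0.921, -0.203, 0.333], [0.34, -0.0, -0.94]]
ft_force: [-0.0, -0.1, -1.5]
grasp_force: 58.9
t: 12.48
eef_pos: [0.5364, -0.0101, 0.185]
tcp_rot: [[0.179, 0.979, 0.094], [0.866, -0.202, 0.458], [0.467, -0.001, -0.884]]
ft_force: [0.2, 0.3, -0.8]
width: 0.16
grasp_force: 58.9
[-0.5357  0.1569  0.0596] [ 1.035   0.5487 -1.0398  1.6686 -0.0191  1.1123 -0.1092] [-0.1795  1.1646  0.6521]
0 [176.4872 230.8786] [582.5759 236.3658]
0.2 [179.3702 205.3649] [583.4384 213.0211]
0.3 [182.1815 191.3959] [583.932  203.3402]
0.4 [185.8924 176.837 ] [584.4662 195.1683]
0.5 [190.4726 161.8747] [585.0395 188.6527]
```

View pics/comp3.png

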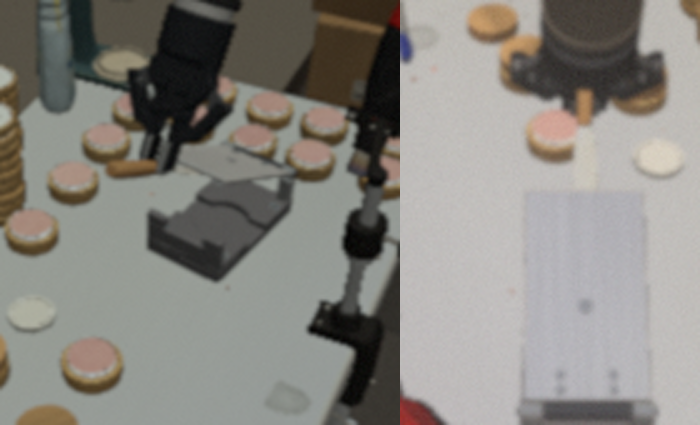

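```bash
p="python3 -m pendant"
$p '[[[1,0,0.02,0,0,0],[1,0,0.02,0,0,0],[1,0,0,0,0,0],[1,0,0,0,0,0],[0,-0.88,0,0,-1,0]]]' >/dev/null
$p '[[[0,-0.88,0,0,-1,0],[0,-0.88,0,0,-1,0],[0,-0.88,0,0,-1,0],[0,-0.88,0,0,-1,0],[0,-0.88,0,0,-1,0]]]' >/dev/null
$p '[[[0,-0.88,0,0,-0.98,0],[0,0,0,0,0,0]]]'
```

```text
t: 14.12
eef_pos: [0.4012, 0.1119, 0.2321]
tcp_rot: [[0.192, 0.981, 0.001], [0.981, -0.192, -0.001], [-0.0, 0.001, -1.0]]
ft_force: [0.6, -0.0, -0.3]
width: 0.158
grasp_force: 58.9
```

```bash
p="python3 -m pendant"
$p '[[[1,0.08,1,0,0,0],[1,0,1,0,0,0],[0,0,1,0,0,0],[0,0,1,0,0,0],[0,0,1,0,0,0]]]' >/dev/null
$p '[[[0,0,1,0,0,0],[0,0,1,0,0,0],[0,0,1,0,0,0],[0,0,0.5,0,0,0],[0,0,0,0,0,0]]]'
python3 - <<'E'
from h import *
c1,a=snap("scene","s4");c2,b=snap("side","d4");
hb=hull_ell(b,(195,150,240,200),(5,70,40),(25,255,255)); ha=hull_ell(a,(240,190,300,260),(5,70,40),(25,255,255))
s=arm.get_state(); T=s["eef_pos"];R=s["tcp_rot"]
# handle end: farthest points
ea=ha[ha[:,1]>ha[:,1].max()-2].mean(0); eb=hb[hb[:,1]<hb[:,1].min()+2].mean(0)
print("handle end",tri(c1,ea,c2,eb),"expected",T+R[:,0]*.089, T)
E
```

```text
t: 15.38
eef_pos: [0.4147, 0.1572, 0.0189]
tcp_rot: [[0.2, 0.98, -0.001], [0.98, -0.2, 0.001], [0.001, -0.002, -1.0]]
ft_force: [-0.6, -0.3, -0.7]
width: 0.161
grasp_force: 58.9
handle end (array([0.426 , 0.2387, 0.0157]), np.float64(0.006968887168979148)) expected [0.4336 0.245  0.0204] [0.4158 0.1578 0.0202]
```

```bash
p="python3 -m pendant"
$p '[[[0,0,0.3,0,0,0],[0,0,0.25,0,0,0],[0,0,0,0,0,0]]]'  | grep -E "pos|force"
$p '[[[0,0,0,0,0,0],[0,0,0,0,0,0],[0,0,0,0,0,0],[0,0,0,0,0,0]]]' 0 | grep -E "pos|force|width"
$p '[[[0,0,-1,0,0,0],[0,0,-1,0,0,0],[0,0,-1,0,0,0],[0,0,-1,0,0,0],[0,0,-1,0,0,0]]]' -1
```

```text
eef_pos: [0.4147, 0.1571, 0.0055]
ft_force: [-0.3, -1.0, -0.8]
grasp_force: 58.9
eef_pos: [0.4151, 0.1575, 0.006]
ft_force: [1.5, -0.0, 1.7]
width: 0.505
grasp_force: 0.0
t: 16.98
eef_pos: [0.4149, 0.1572, 0.1317]
tcp_rot: [[0.2, 0.98, 0.0], [0.98, -0.2, 0.001], [0.001, 0.0, -1.0]]
ft_force: [0.8, 0.4, 0.0]
width: 0.002
grasp_force: 0.0
```

```bash
p="python3 -m pendant"
$p '[[[-0.92,0.87,0.14,0,0,0],[-0.92,0.87,0.14,0,0,0],[-0.92,0.87,0.14,0,0,0],[-0.92,0.87,0.14,0,0,0],[-0.92,0.87,0.14,0,0,0]]]'  -1 >/dev/null
$p '[[[-0.92,0.87,0.14,0,0,0],[-0.92,0.87,0.14,0,0,0],[0,0,0,0,0,0]]]' | grep -E "pos|force|width"
$p '[[[-0.8,0,0,0,0,0],[-0.76,0,0,0,0,0],[0,0,0,0,0,0]]]' | grep -E "pos|force|width"
$p '[[[-0.68,0,-0.92,0,0,0],[-0.68,0,-0.92,0,0,0],[0,0,0,0,0,0]]]'
```

```text
eef_pos: [0.5327, -0.0343, 0.1054]
ft_force: [-0.0, 1.1, 0.2]
width: -0.002
grasp_force: 0.0
eef_pos: [0.5247, -0.0662, 0.107]
ft_force: [1.3, 2.2, 1.9]
width: -0.002
grasp_force: 0.0
t: 18.73
eef_pos: [0.5199, -0.1009, 0.155]
tcp_rot: [[0.199, 0.98, 0.007], [0.98, -0.199, 0.002], [0.004, 0.007, -1.0]]
ft_force: [2.3, 4.0, 3.9]
width: 0.004
grasp_force: 0.0
```

```bash
p="python3 -m pendant"
$p '[[[-0.92,0,-0.66,0,0,0],[-0.92,0,-0.66,0,0,0],[0,0,0,0,0,0]]]' | grep -E "pos|force"
$p '[[[-0.7,0,-0.22,0,0,0],[-0.7,0,-0.22,0,0,0],[-0.7,0,-0.22,0,0,0],[0,0,0,0,0,0]]]' | grep -E "pos|force|width"
$p '[[[-0.8,0,-0.06,0,0,0],[-0.8,0,-0.06,0,0,0],[0,0,0,0,0,0]]]' 
python3 - <<'E'
from h import *
c1,a=snap("scene","s5");c2,b=snap("side","d5");print(arm.get_state()["q"])
A=cv2.resize(a[30:230,200:400],(400,400),interpolation=cv2.INTER_CUBIC);B=cv2.resize(b[140:340,150:350],(400,400),interpolation=cv2.INTER_CUBIC)
cv2.imwrite("pics/comp5.png",np.hstack([A,B]))
E
```

```text
eef_pos: [0.5108, -0.1463, 0.1883]
ft_force: [3.0, 3.6, 7.5]
grasp_force: 0.0
eef_pos: [0.4966, -0.2012, 0.2007]
ft_force: [-0.1, -0.5, -0.5]
width: -0.001
grasp_force: 0.0
t: 19.98
eef_pos: [0.4886, -0.2418, 0.2037]
tcp_rot: [[0.205, 0.979, -0.001], [0.979, -0.205, 0.0], [0.0, -0.001, -1.0]]
ft_force: [0.2, -0.6, -0.4]
width: -0.004
grasp_force: 0.0
[ 1.0884  0.4712 -0.9455  1.5457  0.3872  1.3253 -0.103 ]
```

View pics/comp5.png

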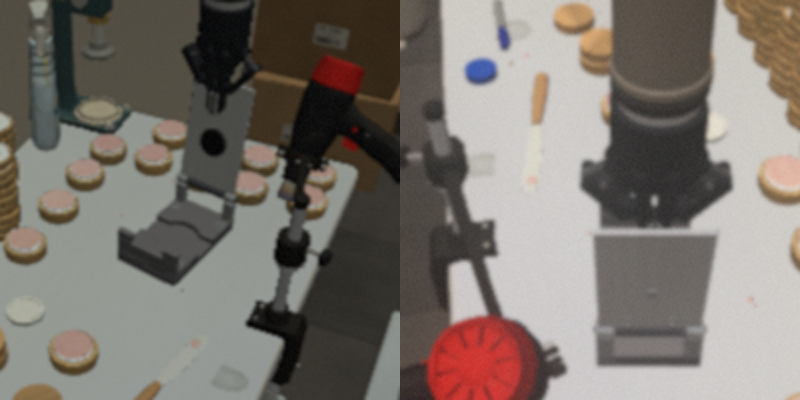

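```bash
p="python3 -m pendant"
$p '[[[1,0,-0.2,0,0,0],[1,0,-0.5,0,0,0],[1,0,-0.5,0,0,0],[0.36,0,-0.5,0,0,0],[0,0,0,0,0,0]]]'  -1 | grep -E "pos|force"
python3 - <<'E'
from h import *
c,im=snap("wrist","w6"); np.save("w6.npy",[c],allow_pickle=True); s=arm.get_state(); print(s["eef_pos"],s["q"])
c2=cal("side"); e=np.array([.203,.979,0]); H=np.array([.488,-.2418,.065])
for th in (1.4,1.5,1.6,1.7,1.75): print(th,proj(c2,H+.186*np.cos(th)*e+[0,0,.186*np.sin(th)]))
a=im[90:330,130:400]; im2=cv2.resize(a,(800,711)[:2] if 0 else (675,600),interpolation=cv2.INTER_CUBIC); cv2.imwrite("pics/w6b.png",im2)
print(proj(c,(.505,-.1595,.012)))
E
```

```text
eef_pos: [0.5076, -0.155, 0.2486]
ft_force: [0.4, 0.6, 0.1]
grasp_force: 0.0
[ 0.5068 -0.1564  0.2476] [ 0.9735  0.4133 -0.982   1.5104  0.3458  1.4014 -0.2287]
1.4 [276.5512 232.1058]
1.5 [276.8368 239.3257]
1.6 [277.1083 247.6642]
1.7 [277.3601 257.0639]
1.75 [277.477  262.1346]
[254.2818 165.6284]
```

View pics/w6b.png

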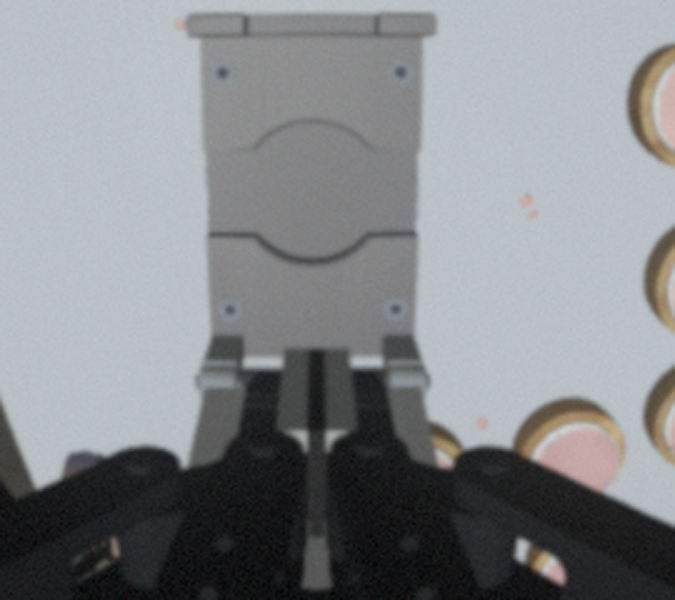

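```bash
python3 - <<'E'
from h import *
c=np.load("w6.npy",allow_pickle=True)[0]
q=lambda x,y:(130+x/2.5,90+y/2.5)
P=dict(arcT=(311,119),arcB=(311,262),slTL=(208,150),slTR=(416,150),slBL=(208,235),slBR=(416,235),s1=(222,72),s2=(400,72),s3=(229,310),s4=(395,310),j1=(250,152),j2=(375,150),j3=(258,236),j4=(366,235))
W={k:plane(c,q(*v),.022)[:2] for k,v in P.items()}
for k in W: print(k,W[k])
for a,b in [("arcT","arcB"),("slTL","slBL"),("slTR","slBR"),("s1","s2"),("s3","s4"),("slTL","slTR"),("slBL","slBR"),("s1","s3"),("s2","s4")]:
    d=W[a]-W[b]; print(a,b,"mid",(W[a]+W[b])/2,"len",np.linalg.norm(d),"ang",np.degrees(np.arctan2(d[1],d[0])))
print("slots",sum(W[k] for k in("slTL","slTR","slBL","slBR"))/4,"screws",sum(W[k] for k in("s1","s2","s3","s4"))/4)
# cross check front notch wall bar (top z .062/.046)
for x,y,z in [(188,13,.062),(436,13,.062),(188,36,.062),(436,36,.062)]: print(plane(c,q(x,y),z))
E
```

```text
arcT [ 0.5127 -0.1227]
arcB [ 0.4979 -0.1954]
slTL [ 0.4588 -0.1273]
slTR [ 0.5615 -0.1482]
slBL [ 0.4486 -0.1705]
slBR [ 0.554  -0.1919]
s1 [ 0.4743 -0.0904]
s2 [ 0.5606 -0.108 ]
s3 [ 0.4497 -0.2129]
s4 [ 0.5363 -0.2305]
j1 [ 0.4794 -0.1328]
j2 [ 0.5411 -0.1443]
j3 [ 0.4739 -0.1762]
j4 [ 0.5285 -0.1868]
arcT arcB mid [ 0.5053 -0.159 ] len 0.07420462814859265 ang 78.46228490853623
slTL slBL mid [ 0.4537 -0.1489] len 0.044360501360867305 ang 76.64511521074868
slTR slBR mid [ 0.5577 -0.1701] len 0.04435760424867809 ang 80.31295890885683
s1 s2 mid [ 0.5175 -0.0992] len 0.08803329124687506 ang 168.47753368063476
s3 s4 mid [ 0.493  -0.2217] len 0.08841981906248275 ang 168.4936952769769
slTL slTR mid [ 0.5101 -0.1377] len 0.10476091185338916 ang 168.49140971564174
slBL slBR mid [ 0.5013 -0.1812] len 0.10760011444123628 ang 168.49262513075436
s1 s3 mid [ 0.462  -0.1516] len 0.12487830967365188 ang 78.6199504987749
s2 s4 mid [ 0.5485 -0.1693] len 0.12485492814971087 ang 78.79735422848644
slots [ 0.5057 -0.1595] screws [ 0.5052 -0.1604]
[ 0.4702 -0.0607  0.062 ]
[ 0.5771 -0.0825  0.062 ]
[ 0.4681 -0.0708  0.062 ]
[ 0.5751 -0.0926  0.062 ]
```

```bash
p="python3 -m pendant"
$p '[[[1,-0.09,0,0,0,0],[1,-0.09,0,0,0,0],[1,-0.09,0,0,0,0],[1,-0.09,0,0,0,0],[1,-0.09,0,0,0,0]]]'  1 >/dev/null
$p '[[[1,-0.09,0,0,0,0],[1,-0.09,0,0,0,0],[1,-0.09,0,0,0,0],[1,-0.09,0,0,0,0],[1,-0.09,0,0,0,0]]]' >/dev/null
$p '[[[1,-0.09,0,0,0,0],[0.87,-0.09,0,0,0,0],[0,0,0,0,0,0]]]'
cat >> h.py <<'E'
def circ(c,h,z):
    X=np.array([plane(c,p,z)[:2] for p in h]); (cc,r)=cv2.minEnclosingCircle(X.astype(np.float32)*1000); return np.array(cc)/1000,r
def fitc(c,h,z):
    X=np.array([plane(c,p,z)[:2] for p in h]); A=np.c_[2*X,np.ones(len(X))]; s=np.linalg.lstsq(A,(X**2).sum(1),rcond=None)[0]; return s[:2],np.sqrt(s[2]+s[0]**2+s[1]**2)*1000
def toolmove(target):
    s=arm.get_state(); d=s["tcp_rot"].T@(np.asarray(target)-s["eef_pos"]); return s["eef_pos"],"units",d/.025
E
python3 - <<'E'
from h import *
c,im=snap("wrist","w7"); np.save("w7.npy",[c],allow_pickle=True)
def box(X,r): u=proj(c,X); return tuple(int(v) for v in (max(u[0]-r,0),max(u[1]-r,0),u[0]+r,u[1]+r))
b=box((.5405,.1402,.03),45); print(b)
h=hull_ell(im,b,(0,30,100),(10,255,255)); print("pink",circ(c,h,.030),fitc(c,h,.030))
h=hull_ell(im,b,(0,45,40),(25,255,255)); print("wood",circ(c,h,.024),fitc(c,h,.024))
b=box((.649,.0895,.008),45); h=hull_ell(im,b,(0,0,205),(90,255,255)); print(b,"seal",circ(c,h,.008),fitc(c,h,.008))
b=box((.50,.377,.019),70);h=hull_ell(im,b,(8,70,40),(25,255,255)); print(b,"lid",circ(c,h,.019),fitc(c,h,.019))
print(toolmove((.5405,.1402,.02)))
E
```

```text
t: 22.38
eef_pos: [0.539, 0.1407, 0.2467]
tcp_rot: [[0.198, 0.98, -0.001], [0.98, -0.198, 0.002], [0.001, -0.001, -1.0]]
ft_force: [0.3, 0.3, 1.0]
width: 1.0
grasp_force: 0.0
(212, 120, 302, 210)
pink (array([0.5407, 0.1404]), 27.558807373046875) (array([0.5408, 0.1404]), np.float64(27.207580076411954))
wood (array([0.5411, 0.1412]), 34.74985122680664) (array([0.541 , 0.1411]), np.float64(34.383587721022835))Traceback (most recent call last):
  File "<stdin>", line 7, in <module>
  File "h.py", line 37, in hull_ell
    k=max(cv2.findContours(m,cv2.RETR_EXTERNAL,cv2.CHAIN_APPROX_NONE)[0],key=cv2.contourArea)
ValueError: max() iterable argument is empty
```

```bash
p="python3 -m pendant"
$p '[[[0.02,0.08,1,0,0,0],[0,0,1,0,0,0],[0,0,1,0,0,0],[0,0,1,0,0,0],[0,0,1,0,0,0]]]'  1 >/dev/null
$p '[[[0,0,1,0,0,0],[0,0,1,0,0,0],[0,0,1,0,0,0],[0,0,1,0,0,0],[0,0,0.5,0,0,0]]]' | grep -E "pos|force"
$p '[[[0,0,0.3,0,0,0],[0,0,0,0,0,0]]]' | grep -E "pos|force"
$p '[[[0,0,0,0,0,0],[0,0,0,0,0,0],[0,0,0,0,0,0]]]' -1
```

```text
eef_pos: [0.5411, 0.1374, 0.0081]
ft_force: [-0.4, 0.1, 0.2]
grasp_force: 0.0
eef_pos: [0.5417, 0.14, 0.0024]
ft_force: [-0.2, -0.1, 0.9]
grasp_force: 0.0
t: 24.3
eef_pos: [0.5425, 0.1412, 0.0044]
tcp_rot: [[0.2, 0.98, 0.003], [0.98, -0.2, 0.002], [0.002, 0.002, -1.0]]
ft_force: [-1.3, -1.5, 5.6]
width: 0.772
grasp_force: 66.6
```

```bash
p="python3 -m pendant"
$p '[[[0,0,-1,0,0,0],[0,0,-1,0,0,0],[0,0,-1,0,0,0],[-1,0.08,-1,0,0,0],[-1,0.08,-0.4,0,0,0]]]'  >/dev/null
$p '[[[-1,0.08,0,0,0,0],[-1,0.08,0,0,0,0],[-1,0.08,0,0,0,0],[-1,0.08,0,0,0,0],[-1,0.08,0,0,0,0]]]' >/dev/null
$p '[[[-1,0.08,0,0,0,0],[-1,0.08,0,0,0,0],[-1,0.08,0,0,0,0],[-1,0.08,0,0,0,0],[-0.7,0.08,0,0,0,0]]]' >/dev/null
$p '[[[-0.37,0.04,0,0,0,0],[0,0,0,0,0,0]]]'
python3 -c "
from h import *
print(toolmove((.5056,-.1585,.0164)))"
```

```text
t: 26.42
eef_pos: [0.5057, -0.1604, 0.1121]
tcp_rot: [[0.201, 0.98, 0.001], [0.98, -0.201, 0.002], [0.002, 0.0, -1.0]]
ft_force: [0.9, -0.7, -0.9]
width: 0.777
grasp_force: 67.1
(array([ 0.5057, -0.1604,  0.1121]), 'units', array([ 0.0669, -0.0197,  3.8284]))
```

```bash
p="python3 -m pendant"
$p '[[[0.07,-0.02,1,0,0,0],[0,0,1,0,0,0],[0,0,0.8,0,0,0],[0,0,0,0,0,0]]]'
python3 -c "
from h import *
print(toolmove((.5056,-.1585,.0164)))
c,im=snap('wrist','w8')
T=arm.get_state()['eef_pos']
u=proj(c,T+[0,0,.026]); b=tuple(int(v) for v in (u[0]-60,max(u[1]-60,0),u[0]+60,u[1]+60))
h=hull_ell(im,b,(0,30,100),(10,255,255)); print('pink',circ(c,h,T[2]+.0256),fitc(c,h,T[2]+.0256))
"
```

```text
t: 26.92
eef_pos: [0.5042, -0.1573, 0.0406]
tcp_rot: [[0.199, 0.98, -0.003], [0.98, -0.199, 0.003], [0.002, -0.003, -1.0]]
ft_force: [-0.3, -0.0, 0.3]
width: 0.768
grasp_force: 67.0
(array([ 0.5042, -0.1573,  0.0406]), 'units', array([-0.037 ,  0.0661,  0.9676]))
pink (array([ 0.5043, -0.1574]), 26.95405387878418) (array([ 0.5044, -0.1574]), np.float64(26.827504119710614))
```

```bash
p="python3 -m pendant"
$p '[[[-0.06,0.06,0.3,0,0,0],[0,0,0.3,0,0,0],[0,0,0,0,0,0]]]' | grep -E "pos|force"
$p '[[[0,0,0.2,0,0,0],[0,0,0.15,0,0,0],[0,0,0,0,0,0]]]' | grep -E "pos|force"
```

```text
eef_pos: [0.5061, -0.1602, 0.0265]
ft_force: [0.0, 0.1, -0.7]
grasp_force: 67.0
eef_pos: [0.5063, -0.16, 0.0179]
ft_force: [0.6, 0.3, -1.6]
grasp_force: 67.0
```

```bash
p="python3 -m pendant"
$p '[[[-0.01,-0.03,0.08,0,0,0],[0,0,0,0,0,0]]]' | grep -E "pos|force"
$p '[[[0,0,0,0,0,0],[0,0,0,0,0,0],[0,0,0,0,0,0]]]' 1 | grep -E "pos|force|width"
$p '[[[0,0,-0.6,0,0,0],[0,0,-1,0,0,0],[0,0,-1,0,0,0],[0,0,-1,0,0,0],[0,0,-1,0,0,0]]]' >/dev/null
$p '[[[0,0,-1,0,0,0],[0,0,-1,0,0,0],[0,0,-1,0,0,0],[0,0,0,0,0,0]]]' | grep -E "pos|force"
python3 -c "
from h import *
c,im=snap('wrist','w9'); np.save('w9.npy',[c],allow_pickle=True)
u=proj(c,(.5055,-.1592,.042)); b=tuple(int(v) for v in (u[0]-50,max(u[1]-50,0),u[0]+50,u[1]+50))
h=hull_ell(im,b,(0,30,100),(10,255,255)); print('pink',circ(c,h,.042),fitc(c,h,.042))
h=hull_ell(im,b,(0,45,40),(25,255,255)); print('wood',circ(c,h,.036),fitc(c,h,.036))
print(toolmove((.649,.0895,.25)),arm.get_state()['t'])
c2,a=snap('side','d9'); hb=hull_ell(a,(285,190,325,215),(0,0,205),(90,255,255)); print('seal side',circ(c2,hb,.008),fitc(c2,hb,.008))
c2=cal('scene'); a=cv2.imread('pics/s5.png'); hb=hull_ell(a,(195,172,230,198),(0,0,200),(90,255,255)); print('seal scene',circ(c2,hb,.008),fitc(c2,hb,.008))
"
```

```text
eef_pos: [0.5061, -0.1602, 0.0164]
ft_force: [-0.1, 0.5, -0.9]
grasp_force: 67.1
eef_pos: [0.5059, -0.1602, 0.0163]
ft_force: [1.0, -0.2, -1.0]
width: 1.005
grasp_force: 0.0
eef_pos: [0.5075, -0.1601, 0.2092]
ft_force: [0.2, -0.0, 0.7]
grasp_force: 0.0
pink (array([ 0.506 , -0.1608]), 27.414400100708008) (array([ 0.5059, -0.1609]), np.float64(27.129154860776204))
wood (array([ 0.5062, -0.1602]), 35.6937370300293) (array([ 0.5061, -0.1601]), np.float64(35.16360228486892))
(array([ 0.5065, -0.1602,  0.2076]), 'units', array([10.9264,  3.5972, -1.6785])) 29.525Traceback (most recent call last):
  File "<string>", line 8, in <module>
    c2,a=snap('side','d9'); hb=hull_ell(a,(285,190,325,215),(0,0,205),(90,255,255)); print('seal side',circ(c2,hb,.008),fitc(c2,hb,.008))
                               ~~~~~~~~^^^^^^^^^^^^^^^^^^^^^^^^^^^^^^^^^^^^^^^^^^^^
  File "h.py", line 37, in hull_ell
    k=max(cv2.findContours(m,cv2.RETR_EXTERNAL,cv2.CHAIN_APPROX_NONE)[0],key=cv2.contourArea)
ValueError: max() iterable argument is empty
```

```bash
p="python3 -m pendant"
$p '[[[1,0.33,0,0,0,0],[1,0.33,0,0,0,0],[1,0.33,0,0,0,0],[1,0.33,0,0,0,0],[1,0.33,0,0,0,0]]]'  0.6 >/dev/null
$p '[[[1,0.33,0,0,0,0],[1,0.33,0,0,0,0],[1,0.33,0,0,0,0],[1,0.33,0,0,0,0],[1,0.33,0,0,0,0]]]' >/dev/null
$p '[[[0.9,0.3,0,0,0,0],[0,0,0,0,0,0]]]'
python3 - <<'E'
from h import *
c,im=snap('wrist','w10'); np.save('w10.npy',[c],allow_pickle=True)
u=proj(c,(.649,.0895,.008)); print(u, cv2.cvtColor(im,cv2.COLOR_BGR2HSV)[int(u[1]),int(u[0])])
b=tuple(int(v) for v in (u[0]-55,max(u[1]-55,0),u[0]+55,u[1]+55))
for lo,hi in [((0,0,205),(90,255,255)),((0,0,215),(180,20,255)),((20,0,150),(88,90,255))]:
  try:
    h=hull_ell(im,b,lo,hi); print('seal',circ(c,h,.008),fitc(c,h,.008))
  except ValueError: pass
print(toolmove((.649,.0895,.0)),arm.get_state()['t'])
E
```

```text
t: 31.08
eef_pos: [0.6476, 0.0911, 0.205]
tcp_rot: [[0.196, 0.981, -0.003], [0.981, -0.196, 0.003], [0.002, -0.003, -1.0]]
ft_force: [-0.6, -0.1, 0.5]
width: 0.802
grasp_force: 0.0
[258.093  169.4754] [104  16 212]
seal (array([0.6622, 0.1031]), 9.999999747378752e-05) (array([0.2127, 0.0331]), np.float64(454.92075171767556))
seal (array([0.6503, 0.089 ]), 27.2894287109375) (array([0.6504, 0.0889]), np.float64(26.755611762388934))
(array([0.6476, 0.0891, 0.2052]), 'units', array([0.0241, 0.0725, 8.2082])) 31.125
```

```bash
p="python3 -m pendant"
$p '[[[0.02,0.09,1,0,0,0],[0,0,1,0,0,0],[0,0,1,0,0,0],[0,0,1,0,0,0],[0,0,1,0,0,0]]]' >/dev/null
$p '[[[0,0,1,0,0,0],[0,0,1,0,0,0],[0,0,0.8,0,0,0],[0,0,0,0,0,0]]]'| grep -E "pos|force"
$p '[[[0,0,0.2,0,0,0],[0,0,0.1,0,0,0]]]'| grep -E "pos|force"
$p '[[[0,0,0.08,0,0,0],[0,0,0,0,0,0]]]'| grep -E "pos|force"
```

```text
eef_pos: [0.6492, 0.087, 0.0095]
ft_force: [-0.6, -0.4, -0.5]
grasp_force: 0.0
eef_pos: [0.6515, 0.0891, 0.005]
ft_force: [-0.4, 0.6, 0.1]
grasp_force: 0.0
eef_pos: [0.6509, 0.0889, 0.0023]
ft_force: [-0.5, 1.0, -0.6]
grasp_force: 0.0
```

```bash
p="python3 -m pendant"
$p '[[[0,0,0.12,0,0,0],[0,0,0,0,0,0]]]'| grep -E "pos|force"
$p '[[[0,0,0.1,0,0,0],[0,0,0,0,0,0]]]'| grep -E "pos|force"
$p '[[[0,0,0.08,0,0,0],[0,0,0,0,0,0]]]'| grep -E "pos|force"
```

```text
eef_pos: [0.6507, 0.0888, -0.0012]
ft_force: [-0.1, -0.5, 0.1]
grasp_force: 0.0
eef_pos: [0.6507, 0.0888, -0.0037]
ft_force: [-1.0, 0.3, 0.3]
grasp_force: 0.0
eef_pos: [0.6507, 0.0888, -0.0056]
ft_force: [0.4, 0.5, 0.2]
grasp_force: 0.0
```

```bash
p="python3 -m pendant"
$p '[[[0,0,0,0,0,0],[0,0,0,0,0,0],[0,0,0,0,0,0]]]' -1 | grep -E "t:|pos|force|width"
$p '[[[0,0,-0.4,0,0,0],[0,0,-0.8,0,0,0],[0,0,-1,0,0,0],[0,0,-1,0,0,0],[0,0,0,0,0,0]]]' 
python3 - <<'E'
from h import *
c,im=snap('wrist','w11'); np.save('w11.npy',[c],allow_pickle=True); s=arm.get_state(); T=s["eef_pos"]
X=T+[0,0,.0137]; u=proj(c,X); print(u,T)
b=tuple(int(v) for v in (u[0]-70,max(u[1]-70,0),u[0]+70,u[1]+70)); hsv=cv2.cvtColor(im,cv2.COLOR_BGR2HSV)
for d in (-20,0,20): print(hsv[int(u[1])+d,int(u[0]):int(u[0])+45:9].tolist())
for lo,hi in [((0,0,215),(180,20,255)),((20,0,150),(88,90,255))]:
  try:
    h=hull_ell(im,b,lo,hi); print('seal',circ(c,h,X[2]),fitc(c,h,X[2]))
  except ValueError: pass
cv2.imwrite("pics/w11b.png",cv2.resize(im[80:320,120:400],(560,480)))
E
```

```text
t: 33.88
eef_pos: [0.6518, 0.0894, -0.0036]
tcp_rot: [[0.2, 0.98, 0.002], [0.98, -0.2, 0.002], [0.002, 0.002, -1.0]]
ft_force: [-1.1, -0.4, 5.7]
width: 0.646
grasp_force: 65.5
t: 34.5
eef_pos: [0.6529, 0.0899, 0.0783]
tcp_rot: [[0.2, 0.98, 0.006], [0.98, -0.2, 0.003], [0.004, 0.006, -1.0]]
ft_force: [-0.2, -0.7, 0.5]
width: 0.644
grasp_force: 63.4
[253.8931 256.1489] [0.6517 0.0892 0.0762]
[[64, 11, 194], [64, 9, 193], [68, 11, 193], [64, 9, 190], [56, 9, 189]]
[[53, 11, 188], [57, 12, 193], [64, 9, 192], [56, 11, 191], [54, 13, 192]]
[[53, 11, 193], [49, 11, 192], [50, 8, 189], [56, 11, 188], [50, 12, 188]]
seal (array([0.6527, 0.0896]), 29.099071502685547) (array([0.6529, 0.09  ]), np.float64(28.509276446493594))
```

```bash
p="python3 -m pendant"
$p '[[[-1,-0.34,-1,0,0,0],[-1,-0.34,-0.5,0,0,0],[-1,-0.34,0,0,0,0],[-1,-0.34,0,0,0,0],[-1,-0.34,0,0,0,0]]]' >/dev/null
$p '[[[-1,-0.34,0,0,0,0],[-1,-0.34,0,0,0,0],[-1,-0.34,0,0,0,0],[-1,-0.34,0,0,0,0],[-1,-0.34,0,0,0,0]]]' >/dev/null
$p '[[[-0.95,-0.34,0,0,0,0],[0,0,1,0,0,0],[0,0,0.8,0,0,0],[0,0,0,0,0,0]]]' 
python3 - <<'E'
from h import *
c,im=snap('wrist','w12'); s=arm.get_state(); T=s["eef_pos"]
X=T+[0,0,.0116]; u=proj(c,X); b=tuple(int(v) for v in (u[0]-70,max(u[1]-70,0),u[0]+70,u[1]+70))
h=hull_ell(im,b,(20,0,140),(95,90,255)); print('seal',circ(c,h,X[2]),fitc(c,h,X[2]))
print(toolmove((.5058,-.161,.0394)))
E
```

```text
t: 36.3
eef_pos: [0.5025, -0.16, 0.0645]
tcp_rot: [[0.199, 0.98, -0.005], [0.98, -0.199, 0.003], [0.002, -0.005, -1.0]]
ft_force: [0.9, 0.8, 0.3]
width: 0.647
grasp_force: 63.4
seal (array([ 0.5053, -0.1578]), 31.440906524658203) (array([ 0.504 , -0.1582]), np.float64(29.18278054795493))
(array([ 0.5038, -0.1599,  0.0657]), 'units', array([-0.0306,  0.0914,  1.0532]))
```

```bash
p="python3 -m pendant"
$p '[[[-0.05,0.07,0.5,0,0,0],[0,0,0.35,0,0,0],[0,0,0,0,0,0]]]' | grep -E "pos|force"
$p '[[[0,0,0.12,0,0,0],[0,0,0,0,0,0]]]' | grep -E "pos|force"
```

```text
eef_pos: [0.5053, -0.1621, 0.0447]
ft_force: [0.2, -0.4, -0.5]
grasp_force: 63.4
eef_pos: [0.506, -0.1623, 0.0426]
ft_force: [0.6, 0.4, -0.6]
grasp_force: 63.4
```

```bash
p="python3 -m pendant"
$p '[[[0.03,-0.02,0.09,0,0,0],[0,0,0,0,0,0]]]' | grep -E "pos|force"
$p '[[[0,0,0.04,0,0,0],[0,0,0,0,0,0]]]' | grep -E "t:|pos|force"
```

```text
eef_pos: [0.5055, -0.1613, 0.0402]
ft_force: [0.7, 0.3, -0.9]
grasp_force: 63.4
t: 37.48
eef_pos: [0.5056, -0.1614, 0.0392]
tcp_rot: [[0.2, 0.98, 0.0], [0.98, -0.2, 0.001], [0.001, -0.0, -1.0]]
ft_force: [-0.2, -0.6, -0.0]
grasp_force: 63.4
```

```bash
p="python3 -m pendant"
$p '[[[0,0,0.03,0,0,0],[0,0,0,0,0,0]]]' | grep -E "pos|force"
$p '[[[0,0,0,0,0,0],[0,0,0,0,0,0],[0,0,0,0,0,0]]]' 0.7 | grep -E "pos|force|width"
$p '[[[0,0,-0.6,0,0,0],[0,0,-1,0,0,0],[0,0,-1,0,0,0],[0,0,-1,0,0,0],[0,0,-1,0,0,0]]]' >/dev/null
$p '[[[0,0,-1,0,0,0],[0,0,-1,0,0,0],[0,0,0,0,0,0]]]' | grep -E "t:|pos|force"
python3 - <<'E'
from h import *
c,im=snap('wrist','w13'); np.save('w13.npy',[c],allow_pickle=True)
u=proj(c,(.5055,-.1605,.051)); b=tuple(int(v) for v in (u[0]-50,max(u[1]-50,0),u[0]+50,u[1]+50))
hsv=cv2.cvtColor(im,cv2.COLOR_BGR2HSV); print(hsv[int(u[1]),int(u[0])])
h=hull_ell(im,b,(0,0,205),(90,255,255)); print('seal',circ(c,h,.051),fitc(c,h,.051))
h=hull_ell(im,b,(20,0,150),(95,90,255)); print('seal',circ(c,h,.051),fitc(c,h,.051))
h=hull_ell(im,b,(0,45,40),(25,255,255)); print('wood',circ(c,h,.036),fitc(c,h,.036))
print(toolmove((.50,.377,.25)))
cv2.imwrite("pics/w13b.png",cv2.resize(im[80:280,150:360],(630,600)))
E
```

```text
eef_pos: [0.5058, -0.1615, 0.0392]
ft_force: [-1.5, -0.4, 5.3]
grasp_force: 63.8
eef_pos: [0.5055, -0.1614, 0.0383]
ft_force: [0.5, 0.7, 0.0]
width: 0.849
grasp_force: 0.0
t: 39.1
eef_pos: [0.5074, -0.1613, 0.2064]
tcp_rot: [[0.2, 0.98, 0.006], [0.98, -0.2, -0.0], [0.001, 0.006, -1.0]]
ft_force: [0.8, -0.4, 0.0]
grasp_force: 0.0
[ 96  12 221]
seal (array([ 0.5061, -0.1611]), 27.492050170898438) (array([ 0.506, -0.161]), np.float64(27.320962939351496))
seal (array([ 0.5058, -0.1595]), 31.34837532043457) (array([ 0.5059, -0.1608]), np.float64(29.98196460074426))
wood (array([ 0.5063, -0.16  ]), 35.37705612182617) (array([ 0.5062, -0.1599]), np.float64(34.98348658587016))
(array([ 0.5062, -0.1615,  0.2048]), 'units', array([21.0573, -4.5422, -1.8006]))
```

```bash
p="python3 -m pendant"
for i in 1; do :; done
$p '[[[1,-0.21,0,0,0,0],[1,-0.21,0,0,0,0],[1,-0.21,0,0,0,0],[1,-0.21,0,0,0,0],[1,-0.21,0,0,0,0]]]' 1 >/dev/null
$p '[[[1,-0.21,0,0,0,0],[1,-0.21,0,0,0,0],[1,-0.21,0,0,0,0],[1,-0.21,0,0,0,0],[1,-0.21,0,0,0,0]]]' >/dev/null
$p '[[[1,-0.21,0,0,0,0],[1,-0.21,0,0,0,0],[1,-0.21,0,0,0,0],[1,-0.21,0,0,0,0],[1,-0.21,0,0,0,0]]]' >/dev/null
$p '[[[1,-0.21,0,0,0,0],[1,-0.21,0,0,0,0],[1,-0.21,0,0,0,0],[1,-0.21,0,0,0,0],[1,-0.21,0,0,0,0]]]' >/dev/null
$p '[[[0.8,-0.2,0,0,0,0],[0,0,0,0,0,0]]]'
python3 - <<'E'
from h import *
c,im=snap('wrist','w14'); np.save('w14.npy',[c],allow_pickle=True)
u=proj(c,(.50,.376,.019)); b=tuple(int(v) for v in (u[0]-60,max(u[1]-60,0),u[0]+60,u[1]+60)); print(u)
h=hull_ell(im,b,(5,70,40),(28,255,255)); (C,r)=circ(c,h,.019); print('lid',C,r,fitc(c,h,.019))
print(toolmove((*C,.0)))
E
```

```text
t: 41.9
eef_pos: [0.5, 0.3713, 0.203]
tcp_rot: [[0.196, 0.981, -0.002], [0.981, -0.196, 0.001], [0.001, -0.002, -1.0]]
ft_force: [-0.1, -1.1, -0.1]
width: 1.0
grasp_force: 0.0
[255.6632 166.4954]
lid [0.5019 0.3795] 32.9189453125 (array([0.502 , 0.3793]), np.float64(32.54247617347883))
(array([0.5009, 0.3697, 0.2032]), 'units', array([ 0.3928, -0.0285,  8.1262]))
```

```bash
p="python3 -m pendant"
$p '[[[0.39,-0.03,1,0,0,0],[0,0,1,0,0,0],[0,0,1,0,0,0],[0,0,1,0,0,0],[0,0,1,0,0,0]]]' >/dev/null
$p '[[[0,0,1,0,0,0],[0,0,1,0,0,0],[0,0,0.8,0,0,0],[0,0,0.3,0,0,0],[0,0,0,0,0,0]]]'| grep -E "pos|force"
python3 -c "
from h import *
print(toolmove((.5019,.3794,0)))"
```

```text
eef_pos: [0.5031, 0.3794, 0.0015]
ft_force: [-0.5, 0.3, -0.2]
grasp_force: 0.0
(array([0.5031, 0.3794, 0.0015]), 'units', array([-0.0097, -0.0487,  0.0609]))
```

```bash
p="python3 -m pendant"
$p '[[[0,-0.03,0,0,0,0],[0,0,0,0,0,0],[0,0,0,0,0,0]]]' -1 | grep -E "t:|pos|force|width"
$p '[[[0,0,-0.4,0,0,0],[0,0,-0.8,0,0,0],[0,0,-1,0,0,0],[0,0,-1,0,0,0],[0,0,0,0,0,0]]]' 
python3 - <<'E'
from h import *
c,im=snap('wrist','w15'); s=arm.get_state(); T=s["eef_pos"]
X=T+[0,0,.0167]; u=proj(c,X); b=tuple(int(v) for v in (u[0]-80,max(u[1]-80,0),u[0]+80,u[1]+80))
h=hull_ell(im,b,(5,60,40),(28,255,255)); print('lid',circ(c,h,X[2]),fitc(c,h,X[2]),T)
print(toolmove((.5061,-.1605,.115)))
E
```

```text
t: 43.58
eef_pos: [0.5031, 0.3813, 0.0037]
tcp_rot: [[0.2, 0.98, 0.003], [0.98, -0.2, 0.004], [0.004, 0.002, -1.0]]
ft_force: [0.5, -0.3, 5.5]
width: 0.762
grasp_force: 66.8
t: 44.2
eef_pos: [0.5034, 0.3817, 0.0851]
tcp_rot: [[0.2, 0.98, 0.005], [0.98, -0.2, 0.005], [0.006, 0.003, -1.0]]
ft_force: [0.2, -1.2, -0.5]
width: 0.767
grasp_force: 66.4
lid (array([0.5102, 0.3704]), 47.15607833862305) (array([0.5091, 0.3729]), np.float64(40.3139900551288)) [0.5028 0.3805 0.0832]
(array([0.5028, 0.3805, 0.0832]), 'units', array([-21.1717,   4.4608,  -1.3358]))
```

```bash
p="python3 -m pendant"
$p '[[[-1,0.21,-1,0,0,0],[-1,0.21,-0.4,0,0,0],[-1,0.21,0,0,0,0],[-1,0.21,0,0,0,0],[-1,0.21,0,0,0,0]]]' >/dev/null
$p '[[[-1,0.21,0,0,0,0],[-1,0.21,0,0,0,0],[-1,0.21,0,0,0,0],[-1,0.21,0,0,0,0],[-1,0.21,0,0,0,0]]]' >/dev/null
$p '[[[-1,0.21,0,0,0,0],[-1,0.21,0,0,0,0],[-1,0.21,0,0,0,0],[-1,0.21,0,0,0,0],[-1,0.21,0,0,0,0]]]' >/dev/null
$p '[[[-1,0.21,0,0,0,0],[-1,0.21,0,0,0,0],[-1,0.21,0,0,0,0],[-1,0.21,0,0,0,0],[-1,0.21,0,0,0,0]]]' >/dev/null
$p '[[[-0.9,0.21,0,0,0,0],[-0.2,0,0,0,0,0],[0,0,0,0,0,0]]]'
python3 - <<'E'
from h import *
c,im=snap('wrist','w16'); s=arm.get_state(); T=s["eef_pos"]
X=T+[0,0,.0153]; u=proj(c,X); b=tuple(int(v) for v in (u[0]-75,max(u[1]-75,0),u[0]+75,u[1]+60))
h=hull_ell(im,b,(8,60,90),(25,255,255)); print('lid',circ(c,h,X[2]),fitc(c,h,X[2]),T)
X=np.array([plane(c,p,X[2])[:2] for p in h])@s["tcp_rot"][:2,:2]; t=T[:2]@s["tcp_rot"][:2,:2]
print("extent in tool x,y rel TCP", X.min(0)-t, X.max(0)-t)
print(toolmove((.5061,-.1605,.04)))
cv2.imwrite("pics/w16b.png",cv2.resize(im[60:330,110:410],(600,540)))
E
```

```text
t: 47.12
eef_pos: [0.5042, -0.1584, 0.1154]
tcp_rot: [[0.2, 0.98, -0.001], [0.98, -0.2, 0.002], [0.002, -0.002, -1.0]]
ft_force: [0.0, 0.7, -0.3]
width: 0.768
grasp_force: 66.5
lid (array([ 0.5039, -0.1603]), 34.1886100769043) (array([ 0.5039, -0.1602]), np.float64(33.75349412417112)) [ 0.5044 -0.1577  0.1157]
extent in tool x,y rel TCP [-0.0361 -0.0329] [0.0309 0.0328]
(array([ 0.5044, -0.1577,  0.1157]), 'units', array([-0.1037,  0.0904,  3.0258]))
```

View pics/w16b.png

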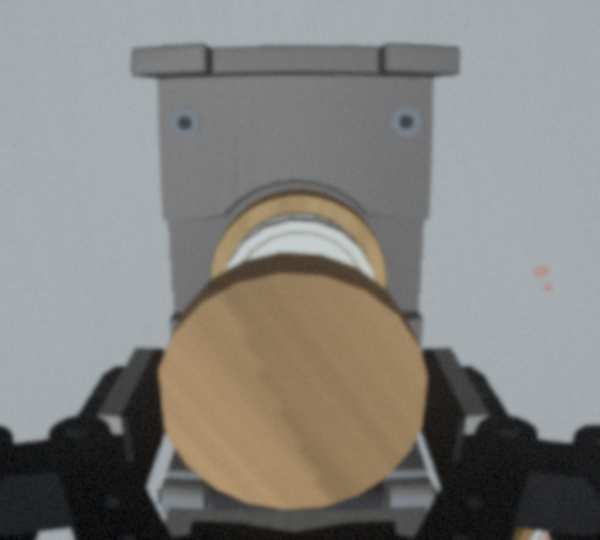

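```bash
p="python3 -m pendant"
$p '[[[0,0.085,0.8,0,0,0],[0,0,0.8,0,0,0],[0,0,0.4,0,0,0],[0,0,0,0,0,0],[0,0,0,0,0,0]]]'
python3 - <<'E'
from h import *
c,im=snap('wrist','w17'); s=arm.get_state(); T=s["eef_pos"]
X=T+[0,0,.0153]; u=proj(c,X); b=tuple(int(v) for v in (u[0]-75,max(u[1]-75,0),u[0]+75,u[1]+60))
h=hull_ell(im,b,(8,60,90),(25,255,255)); print('lid',circ(c,h,X[2]),fitc(c,h,X[2]),T)
X=np.array([plane(c,p,X[2])[:2] for p in h])@s["tcp_rot"][:2,:2]; t=T[:2]@s["tcp_rot"][:2,:2]
print("extent in tool x,y rel TCP", X.min(0)-t, X.max(0)-t)
E
```

```text
t: 47.8
eef_pos: [0.5074, -0.1593, 0.0663]
tcp_rot: [[0.2, 0.98, 0.001], [0.98, -0.2, 0.001], [0.002, 0.001, -1.0]]
ft_force: [-0.9, -0.2, -0.6]
width: 0.77
grasp_force: 66.6
lid (array([ 0.505 , -0.1565]), 38.4818229675293) (array([ 0.5064, -0.1578]), np.float64(35.3217696802241)) [ 0.5075 -0.1594  0.0666]
extent in tool x,y rel TCP [-0.0352 -0.033 ] [0.0378 0.0329]
```

```bash
p="python3 -m pendant"
$p '[[[0.02,-0.05,0.4,0,0,0],[0,0,0,0,0,0]]]' | grep -E "pos|force"
$p '[[[0,0,0.2,0,0,0],[0,0,0,0,0,0]]]' | grep -E "pos|force"
$p '[[[0,0,0.2,0,0,0],[0,0,0,0,0,0]]]' | grep -E "pos|force"
```

```text
eef_pos: [0.5049, -0.1587, 0.0552]
ft_force: [-0.5, -0.7, -0.3]
grasp_force: 66.6
eef_pos: [0.5055, -0.1587, 0.0506]
ft_force: [-0.3, -0.3, 0.0]
grasp_force: 66.6
eef_pos: [0.5054, -0.1587, 0.0456]
ft_force: [0.1, -0.5, -0.6]
grasp_force: 66.6
```

```bash
p="python3 -m pendant"
$p '[[[0,0,0.12,0,0,0],[0,0,0,0,0,0]]]' | grep -E "pos|force"
$p '[[[0,0,0.06,0,0,0],[0,0,0,0,0,0]]]' | grep -E "pos|force"
$p '[[[0,0,0.03,0,0,0],[0,0,0,0,0,0]]]' | grep -E "pos|force"
```

```text
eef_pos: [0.5056, -0.1587, 0.0428]
ft_force: [-0.8, -0.9, -0.1]
grasp_force: 66.6
eef_pos: [0.5057, -0.1587, 0.0415]
ft_force: [0.8, -0.1, -0.6]
grasp_force: 66.6
eef_pos: [0.5058, -0.1587, 0.0407]
ft_force: [0.7, -0.2, -0.3]
grasp_force: 66.6
```

```bash
p="python3 -m pendant"
$p '[[[0,0,0.03,0,0,0],[0,0,0,0,0,0]]]' | grep -E "pos|force"
$p '[[[0,0,0,0,0,0],[0,0,0,0,0,0],[0,0,0,0,0,0]]]' 1 | grep -E "pos|force|width"
$p '[[[0,0,-0.6,0,0,0],[0,0,-1,0,0,0],[0,0,-1,0,0,0],[0,0,-1,0,0,0],[0,0,-1,0,0,0]]]' -1 >/dev/null
$p '[[[0,0,-1,0,0,0],[0,0,-1,0,0,0],[0,0,-0.5,0,0,0],[0,0,0,0,0,0]]]' | grep -E "t:|pos|force"
python3 - <<'E'
from h import *
c,im=snap('wrist','w18'); np.save('w18.npy',[c],allow_pickle=True)
u=proj(c,(.5055,-.1605,.056)); b=tuple(int(v) for v in (u[0]-60,max(u[1]-60,0),u[0]+60,u[1]+60))
h=hull_ell(im,b,(5,60,90),(28,255,255)); print('lid',circ(c,h,.056),fitc(c,h,.056))
print(toolmove((.508,-.1593,.25)),arm.get_state()["q"])
d=[im[int(u[1])+k,int(u[0])].tolist() for k in range(-50,55,7)]; print(d)
E
```

```text
eef_pos: [0.506, -0.1587, 0.0405]
ft_force: [-1.4, -0.1, 4.0]
grasp_force: 67.1
eef_pos: [0.5057, -0.1587, 0.0398]
ft_force: [-0.3, -0.1, -0.4]
width: 0.997
grasp_force: 0.0
t: 51.1
eef_pos: [0.5063, -0.1588, 0.2185]
tcp_rot: [[0.2, 0.98, 0.002], [0.98, -0.2, 0.001], [0.001, 0.002, -1.0]]
ft_force: [-0.3, -0.2, 0.3]
grasp_force: 0.0
lid (array([ 0.5062, -0.1581]), 35.73065948486328) (array([ 0.5062, -0.1585]), np.float64(34.54299493098268))
(array([ 0.5056, -0.1589,  0.2175]), 'units', array([ 0.0029,  0.0969, -1.3005])) [ 1.028   0.4727 -1.0704  1.5618  0.4198  1.3585 -0.2869]
[[138, 139, 138], [142, 140, 141], [103, 108, 114], [102, 133, 159], [101, 132, 158], [102, 133, 158], [103, 134, 159], [100, 132, 158], [98, 130, 155], [113, 147, 175], [117, 154, 183], [118, 154, 184], [125, 128, 125], [125, 125, 126], [126, 124, 124]]
```

```bash
p="python3 -m pendant"
$p '[[[0,0,-1,0,0,0],[0,0,-1,0,0,0],[0,0,-1,0,0,0],[-0.94,0.11,0,0,0,0],[-0.94,0.11,0,0,0,0]]]' -1 | grep -E "pos|force"
$p '[[[-0.94,0.11,0,0,0,0],[-0.94,0.11,0,0,0,0],[-0.94,0.11,0,0,0,0],[-0.94,0.11,0,0,0,0],[-0.94,0.11,0,0,0,0]]]' | grep -E "pos|force"
$p '[[[0,0,1,0,0,0],[0,0,1,0,0,0],[0,0,1,0,0,0],[0,0,0,0,0,0]]]'
python3 -c "
from rig import arm; print(arm.get_state()['q'])"
```

```text
eef_pos: [0.5013, -0.2065, 0.2916]
ft_force: [0.0, -0.2, 0.4]
grasp_force: 0.0
eef_pos: [0.4915, -0.3256, 0.2922]
ft_force: [0.4, 0.8, 0.1]
grasp_force: 0.0
t: 52.9
eef_pos: [0.4902, -0.3245, 0.2153]
tcp_rot: [[0.2, 0.98, -0.004], [0.98, -0.2, 0.003], [0.002, -0.004, -1.0]]
ft_force: [-0.6, -0.6, -0.1]
width: -0.001
grasp_force: 0.0
[ 1.18591242  0.59166394 -1.01402438  1.39730307  0.49658831  1.42746149
 -0.02260831]
```

```bash
p="python3 -m pendant"
$p '[[[0.9,0,0,0,0,0],[0.86,0,0,0,0,0],[0.66,0,0,0,0,0],[0.66,0,0,0,0,0],[0,0,0,0,0,0]]]' | grep -E "pos|force"
$p '[[[0.87,0,0.18,0,0,0],[0.87,0,0.18,0,0,0],[0,0,0,0,0,0]]]' | grep -E "pos|force"
$p '[[[0.79,0,0.43,0,0,0],[0.79,0,0.43,0,0,0],[0,0,0,0,0,0]]]'
```

```text
eef_pos: [0.5077, -0.246, 0.2179]
ft_force: [0.7, -0.3, 0.2]
grasp_force: 0.0
eef_pos: [0.5158, -0.2044, 0.2083]
ft_force: [0.5, 0.0, 0.5]
grasp_force: 0.0
t: 54.28
eef_pos: [0.5233, -0.1669, 0.1865]
tcp_rot: [[0.198, 0.98, -0.001], [0.98, -0.198, 0.002], [0.001, -0.002, -1.0]]
ft_force: [-0.5, -0.5, -0.4]
width: -0.002
grasp_force: 0.0
```

```bash
p="python3 -m pendant"
$p '[[[0.62,0,0.65,0,0,0],[0.62,0,0.65,0,0,0],[0,0,0,0,0,0]]]' | grep -E "pos|force"
$p '[[[0.48,0,0.8,0,0,0],[0.48,0,0.8,0,0,0],[0,0,0,0,0,0]]]' | grep -E "t:|pos|force"
$p '[[[0.2,0,0.6,0,0,0],[0.1,0,0.4,0,0,0],[0,0,0,0,0,0]]]' | grep -E "t:|pos|force"
```

```text
eef_pos: [0.5293, -0.1374, 0.154]
ft_force: [0.7, -0.5, 0.8]
grasp_force: 0.0
t: 55.02
eef_pos: [0.5342, -0.1142, 0.1142]
tcp_rot: [[0.2, 0.98, -0.002], [0.98, -0.2, 0.001], [0.001, -0.002, -1.0]]
ft_force: [0.3, -0.0, -0.1]
grasp_force: 0.0
t: 55.4
eef_pos: [0.5355, -0.1059, 0.0887]
tcp_rot: [[0.2, 0.98, -0.002], [0.98, -0.2, 0.002], [0.001, -0.002, -1.0]]
ft_force: [0.2, -0.6, 0.5]
grasp_force: 0.0
```

```bash
python3 - <<'E'
from h import *
c1,a=snap("scene","s20");c2,b=snap("side","d20")
e=np.array([.2,.98,0]);l=np.array([.98,-.2,0]);H=np.array([.4885,-.2412,.065])
a0,a9=cv2.imread("pics/scene0.png"),cv2.imread("pics/s5.png");b0,b9=cv2.imread("pics/side0.png"),cv2.imread("pics/d9.png")
for th in (0,.1,.3,.6,1,1.4,1.69):
  o=[]
  for s,y in [(.04,.03),(.04,-.03),(.09,.035),(.17,-.04),(.17,.04)]:
    X=H+s*(np.cos(th)*e+[0,0,np.sin(th)])+y*l+[0,0,.003]
    for c,I in ((c1,(a0,a9,a)),(c2,(b0,b9,b))):
      u=proj(c,X).astype(int); o.append("/".join(str(int(i[u[1],u[0]].mean())) for i in I))
  print(th,o)
g=[cv2.cvtColor(x,cv2.COLOR_BGR2GRAY) for x in (b0,b9,b)]
for x in (256,262,290,294): print(x,[[int(v) for v in q[200:325:5,x]] for q in g])
E
```

```text
0 ['142/78/130', '163/97/189', '141/145/142', '162/100/187', '138/148/49', '161/97/186', '135/84/77', '160/184/184', '134/108/101', '158/186/173']
0.1 ['141/81/97', '166/98/190', '139/148/142', '162/100/188', '139/149/34', '161/96/189', '137/83/139', '161/191/184', '145/148/137', '159/191/163']
0.3 ['140/70/34', '162/101/188', '116/143/122', '164/99/187', '143/147/34', '160/95/185', '137/81/139', '168/190/194', '145/147/148', '169/191/59']
0.6 ['98/95/49', '165/99/189', '55/40/71', '162/101/187', '91/92/30', '159/114/183', '134/70/124', '170/179/117', '53/54/11', '171/192/51']
1 ['114/74/116', '164/100/190', '72/73/72', '162/100/191', '139/142/66', '160/96/183', '136/6/139', '171/151/187', '129/131/61', '171/186/58']
1.4 ['139/76/142', '165/99/189', '133/74/137', '160/100/188', '101/84/104', '164/99/185', '75/74/77', '160/191/186', '75/76/77', '171/188/193']
1.69 ['143/74/145', '164/101/191', '146/74/148', '160/100/185', '132/73/135', '162/100/189', '75/72/77', '161/104/186', '74/17/77', '170/100/194']
256 [[103, 162, 172, 171, 173, 174, 171, 159, 159, 160, 161, 160, 161, 161, 162, 1
[... 693 characters left out ...]
 170, 169, 157, 159, 157, 156, 159, 161, 165, 163, 164, 164, 166, 167, 165, 126, 73, 98, 102, 66], [74, 187, 188, 189, 189, 192, 191, 192, 139, 78, 76, 162, 96, 100, 100, 98, 98, 102, 103, 102, 103, 79, 109, 113, 69], [54, 53, 52, 56, 59, 56, 61, 169, 176, 181, 180, 184, 186, 186, 188, 190, 192, 190, 189, 188, 132, 85, 114, 115, 76]]
294 [[173, 155, 170, 171, 170, 173, 170, 163, 141, 147, 156, 154, 159, 160, 165, 164, 160, 161, 162, 161, 135, 114, 84, 81, 65], [51, 115, 191, 190, 188, 193, 190, 191, 138, 94, 107, 167, 102, 98, 101, 99, 100, 99, 101, 104, 101, 128, 91, 91, 70], [51, 52, 55, 54, 59, 64, 61, 180, 175, 180, 181, 184, 184, 184, 186, 190, 190, 189, 185, 188, 152, 130, 99, 92, 72]]
```

```bash
p="python3 -m pendant"
$p '[[[0,0,0.3,0,0,0],[0,0,0,0,0,0]]]' | grep -E "pos|force"
$p '[[[0,0,0.25,0,0,0],[0,0,0,0,0,0]]]' | grep -E "pos|force"
$p '[[[0,0,0.2,0,0,0],[0,0,0,0,0,0]]]' | grep -E "t:|pos|force"
```

```text
eef_pos: [0.5357, -0.1059, 0.0815]
ft_force: [-0.4, 0.2, 0.4]
grasp_force: 0.0
eef_pos: [0.5358, -0.1058, 0.0753]
ft_force: [0.4, 0.2, 1.5]
grasp_force: 0.0
t: 56.25
eef_pos: [0.5359, -0.1057, 0.0704]
tcp_rot: [[0.2, 0.98, -0.001], [0.98, -0.2, 0.001], [0.001, -0.001, -1.0]]
ft_force: [-0.1, 0.1, -0.3]
grasp_force: 0.0
```

```bash
p="python3 -m pendant"
$p '[[[0,0,0.08,0,0,0],[0,0,0,0,0,0]]]' | grep -E "pos|force"
$p '[[[0,0,0.06,0,0,0],[0,0,0,0,0,0]]]' | grep -E "pos|force"
$p '[[[0,0,0.05,0,0,0],[0,0,0,0,0,0]]]' | grep -E "t:|pos|force"
```

```text
eef_pos: [0.5363, -0.1057, 0.0689]
ft_force: [-0.3, -0.3, 0.5]
grasp_force: 0.0
eef_pos: [0.5364, -0.1057, 0.0687]
ft_force: [-2.3, -0.4, 7.4]
grasp_force: 3.8
t: 57.0
eef_pos: [0.5365, -0.1057, 0.0685]
tcp_rot: [[0.2, 0.98, 0.001], [0.98, -0.2, -0.0], [-0.0, 0.001, -1.0]]
ft_force: [-5.0, -0.1, 14.5]
grasp_force: 7.0
```

```bash
p="python3 -m pendant"
$p '[[[0,0,-0.3,0,0,0],[0,0,-1,0,0,0],[0,0,-1,0,0,0],[0,0,-1,0,0,0],[0.5,0,-1,0,0,0]]]' | grep -E "pos|force"
$p '[[[1,0,-1,0,0,0],[1,0,-1,0,0,0],[1,0,0,0,0,0],[0,0,0,0,0,0],[0,0,0,0,0,0]]]' | grep -E "t:|pos|force"
python3 - <<'E'
from h import *
c,im=snap("wrist","w21"); c2,b=snap("side","d21"); b0=cv2.imread("pics/side0.png")
g0,g=[cv2.cvtColor(x,cv2.COLOR_BGR2GRAY) for x in (b0,b)]
for x in (256,262,280,292): print(x,g0[222:246:2,x].tolist(),g[222:246:2,x].tolist())
h=hull_ell(b,(195,150,240,200),(5,70,40),(25,255,255)); print("handle",cv2.minAreaRect(np.array([plane(c2,p,.009)[:2]*1000 for p in h],np.float32)))
E
```

```text
eef_pos: [0.5385, -0.095, 0.1741]
ft_force: [1.2, 1.2, -0.3]
grasp_force: 0.0
t: 58.25
eef_pos: [0.5534, -0.0218, 0.223]
tcp_rot: [[0.201, 0.98, -0.001], [0.98, -0.201, -0.0], [-0.0, -0.001, -1.0]]
ft_force: [-0.2, 0.3, -0.4]
grasp_force: 0.0
256 [173, 173, 173, 174, 171, 170, 162, 159, 161, 159, 159, 159] [180, 181, 177, 180, 181, 179, 170, 170, 168, 169, 172, 168]
262 [172, 173, 173, 172, 173, 168, 161, 159, 159, 161, 163, 162] [181, 181, 181, 182, 181, 181, 169, 169, 168, 169, 169, 169]
280 [171, 172, 170, 171, 171, 169, 160, 155, 158, 157, 157, 154] [181, 180, 181, 180, 181, 180, 166, 165, 165, 166, 168, 166]
292 [168, 171, 173, 172, 170, 168, 161, 158, 161, 157, 159, 157] [182, 178, 179, 182, 181, 179, 171, 168, 168, 166, 166, 165]
handle ((421.2794189453125, 197.43724060058594), (97.86433410644531, 17.442440032958984), 78.94761657714844)
```

The cover's front edge is in the same pixel row as when it was shut at the start. The knife lies flat and the arm is clear of everything, so I'm handing in.

```bash
python3 -c "
from rig import arm; print(arm.job_done())"
```

```text
the job is handed in; nothing more can be done
None
```

The job is handed in at about 58 s: cover levered and swung open, knife laid flat, tin, disc and lid stacked in the pocket, and the cover pressed shut on the lid; no verdict came back, so whether it passed is not known.

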